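# Lock the shaker's hold-down bar with a spring cotter

## Robot

A 7-joint arm with a two-finger parallel gripper is mounted at the origin on the work surface. World frame = base frame: x ahead of the robot, y to its left, z up, the work surface at z = 0. Lengths are in mm, angles in degrees, forces in N, time in s.
With the tool pointing down it reaches from about 400 to 850 mm from the base axis. Payload 4.4 kg.
Tool frame: the origin (TCP) lies midway between the tips of the shut fingers; the grasp point (between the pads) lies 19 mm behind it; z points along the fingers, y is the direction in which the jaws open and shut (so a half turn about z gives the same grasp; the last joint's range is limited). The gripper opens to 94 mm and grips with 3 to 60 N. Pads are 16 mm wide; open, the fingers measure 119 mm over their backs; the gripper's body (75 mm by 177 mm) begins 78 mm behind the grasp point.
Start: joints at [-67.368, 36.005, 2.206, 86.941, -1.547, 57.084, -1.146], TCP at [289.01, 582.23, 170.078] pointing down, gripper open.
Joint ranges: [-175.42, 175.42], [-21.48, 121.26], [-71.46, 75.88], [10.55, 141.38], [-63.04, 243.04], [13.31, 113.54], [-168.57, 168.57]. Speed limits (degrees/s): [147.25, 147.25, 180, 180, 180, 180, 180].

## Interface

Orientations are given as [roll, pitch, yaw] about the fixed x, y, z axes, in that order (R = Rz(yaw) Ry(pitch) Rx(roll)).
In Python, from workcell import manip gives the robot as it stands.
- The arm moves only by the tool drive_tool, never from a script. Its argument "steps" is one flat list of numbers, 7 for each row, row after row: the shift along the tool's x, y, z in units of 40 mm (1.0 is 40 mm), then the turn, a rotation vector about the tool's x, y, z in units of 8 degrees (1.0 is 8 degrees), then the closure, from 0 (fully open) to 1 (shut). In form: [tx, ty, tz, rx, ry, rz, claw, tx, ty, tz, rx, ry, rz, claw, ...]. A call has exactly 5 rows; each row is the pose to reach, as a shift and turn from the pose commanded when the call began, along the tool's axes at that moment; what a row does not reach only later rows make up. A row lasts 1/10 s, in which the tool goes at most 50 mm and 8.59 degrees, less where a joint would pass 70% of its speed; a pose out of reach is approached as far as the arm can. A call with a gripper value outside its range is refused whole. The fingers move at their own pace and stop on an object; the grip force is fixed at half the most. Time passes only in rows, so rows that repeat a pose let the fingers close, or fill a call up. It gives the time, the measured TCP pose, the force and the opening at its end, in the units of the state.
- manip.observe(): the state, without advancing time (a new reading comes with each control period).
- manip.camera(name): name is "scene" or "top" or "wrist"; returns the picture (384x512x3 uint8, red, green, blue); there is no depth.
- manip.camera_model(name): a dict with "fov_y" (degrees; the focal length in pixels is half the picture's height over the tangent of half this angle, whatever the lens; pixels are square), "cx", "cy" (the principal point, pixels), "D" ([k1, k2, p1, p2, k3] as OpenCV has them; the pictures are not rectified), "extrinsics" (4x4, takes a point from camera to world coordinates). Camera axes: x right, y up, looking along -z (the intrinsics and any distortion apply to the point x, -y, -z); pixel columns grow to the right and rows downward; lengths in mm; the calibration is good to about 2 mm. A picture is of the moment at which its call begins: read the wrist's pose just before it. camera_model takes no time and is no camera call; for the wrist camera it gives the pose at the moment of the call.
- manip.hand_in(): hands the job in, once; it reports no verdict.
Trained networks look in the newest picture that a camera, given by its name, has taken for a name from the list of things; names that differ only in an ending like _2 or _b are one class to them, and where a whole thing is asked for, a point or a joint stands for the part that bears it (a point fixed in the world has none). Each returns a list of dicts, best first, with "confidence" (0 to 1); they miss things now and then, are a little off and sometimes report something else, mostly with a low value. They report only what shows in the picture. A call takes as long as a camera call.
- manip.recognise(label, camera): "extent" ([centre column, centre row, width, height] in pixels, round what is visible of it).
- manip.place_of(label, camera): "location" ([column, row] in pixels: a listed point, or the origin of a listed thing).
The state is a dict: "t": time; "joint_pos": joint angles; "joint_velocities": joint speeds; "tau": joint torques, N m; "ee_pos": TCP position; "orientation": TCP orientation; "force": force on the tool from outside, world axes, zero at the start; "ft_torque": the same for the moment, N m; "gripper_width": opening from 0.0 (shut) to 1.0 (fully open).
Only numpy, scipy, OpenCV 4.12 (cv2) and the standard library are available. Lean on these libraries where they do the work, as an engineer would, in place of code of your own. Each camera call takes 0.05 s, during which the arm holds its last target.

## Task

Swing the shaker's hold-down bar down over the tube rack until it is fully home with its fork round the drilled stud, then take the spring cotter from the bench and push its straight leg through the stud's cross hole until the bow snaps round the stud, and let go. The stud turns loosely and its hole is seldom quite in line: feel for the mouth with the leg's tip, bring it round and ease the leg through without forcing it, and leave the rack and the other things on the bench where they are.

Things in the scene. Friction and masses are not known exactly. Their poses are not given: they have to be found in the camera images.
- shaker: Low white orbital shaker fixed to the bench, turned up to 0.25 rad; housing 260 x 260 mm, aluminium tray 296 x 270 mm, its top 72 mm above the bench. Origin: centre of its underside; z up; y runs along the hold-down bar from the stud (y = -90 mm) to the bar's hinge (y = +85 mm).
- post (a point): Fixed point on the drilled stud's axis at the height of its cross hole, 144 mm above the bench; axes as the shaker. Upright steel stud, 16 mm thick, its flat top 10.5 mm above this point; it stands on a 26 mm post whose top is 19 mm below. The level cross hole, 6 mm wide and countersunk to 7 mm, goes through the axis roughly along y. The bar, when down, has its top 10 mm below.
- mouth (a point): Nominal near mouth of the cross hole: 8 mm from post to -y, free space beyond. The stud turns about its axis (0.008 N m of friction, stops at 1.3 rad) and starts up to 0.85 rad either way, not measured: the true mouth sits up to 6 mm to +x or -x of here. A tip pressed lightly (2 to 3 N) within about 1 mm of it drops in; moved sideways it turns the stud. Pressed elsewhere it stops on the round.
- bar (a joint): Angle of the hold-down bar, rad: 0 = fully down, level, on its stop; grows as the free end rises (starts 0.4 to 0.8). Its stiff hinge (0.22 N m) holds it where it is left, so it is pressed down with some 2 to 5 N.
- hinge (a point): Centre of the bar's hinge pin, 131.5 mm above the bench, axes as the shaker. The hinge axis is x; the bar runs from here towards -y (down: level; raised: upwards).
- bar_top (a point): Point on the bar's upper face, 105 mm from the hinge; moves with the bar, z square to the face. Flat aluminium bar 33 mm wide, 5 mm thick, 189 mm long from the hinge; the last 28 mm are a fork with a 21 mm slot that comes down round the stud. The tubes stand 27 mm or more from its centre line, cap tops 189 mm above the bench.
- coil (a point): Centre (half-way up) of the spring cotter's coil, where to grip it: three turns, 20 mm across, 12 mm high. The cotter is bent 4 mm steel wire, about 46 g, 76 mm long, flat on the bench. x = direction of the straight leg, z up. The leg's axis runs parallel to x, 8 mm to the -y side and 4 mm below this point, to a square-cut tip 66 mm ahead. Held, it yields a little in the fingers.
- clip_seat (a point): Seat point of the cotter: on the leg's axis, 28 mm ahead of the coil's centre (8 mm to -y, 4 mm down), in the middle of the bow; here the stud's axis passes once the bow has snapped round it. x along the leg, z up.
- leg_tip (a point): Square-cut tip (edge just broken) of the cotter's 4 mm straight leg, on its axis, 38 mm ahead of the seat point. Axes as the coil's.
- bow (a joint): How far the cotter's bow is sprung open, rad; 0 = closed. The bow is the waved arm at the leg's +y side: hollow 18 to 38 mm ahead of the coil's centre, throat at 40, flared end at 53. It swings about the coil, opens to 0.14 as the throat rides over the stud (6 to 12 N of push) and snaps back to 0. The stud then has 1 mm of play, then a hard stop.
- rack_top (a point): Centre of the top plate of the yellow tube rack (220 x 106 x 55 mm, five 50 ml tubes, about 0.45 kg) standing loose on the tray under the bar.
- beaker: Empty glass beaker, 80 mm wide, 105 mm high, a bystander. Origin: centre of its underside.
- dishes: Stack of two petri dishes, 92 mm wide, 30 mm high, a bystander. Origin: centre of the underside.
- marker: Marker pen, 133 mm long, 14 mm thick, lying, a bystander. Origin: under its middle; x along the pen.
- bottle: White reagent bottle, 68 mm wide, 150 mm high, a bystander. Origin: centre of its underside.

How it is judged:
By the outcome, as a careful person would: the job done as asked, in the order asked, and still so for the second after the job is handed in, with the robot touching nothing.
It also fails if it takes over 72 s, if anything falls off the work surface, if the arm or the gripper's body presses on something with over 40 N, if the wrist force passes 120 N, or if a joint passes its speed limit or range.

## Working session

There is one attempt and no reset: what is moved stays moved. The work goes in short steps, Python scripts to look and compute and a tool call to move; the robot and the scene stay as the last step left them, time stands still between calls to the robot, and variables do not carry over. Pictures are saved under pics/ and viewed, and the job is handed in when it is done.

Besides the shell and the picture viewer there is one more tool, called after ">>>" as name(argument=value, ...) on one line, values as JSON. drive_tool: Moves the arm, as the interface text tells. Its arguments: {"type":"object","properties":{"steps":{"type":"array","items":{"type":"number"}}},"required":["steps"]}

```bash
ls; mkdir -p pics; python3 - <<'E'
from workcell import manip
import cv2
print(manip.observe())
for n in ["scene","top","wrist"]:
    im=manip.camera(n); cv2.imwrite(f"pics/{n}0.png",im[:,:,::-1])
    m=manip.camera_model(n); print(n,m)
    for l in ["shaker","post","mouth","hinge","bar_top","coil","clip_seat","leg_tip","rack_top","beaker","bottle"]:
        r=manip.place_of(l,n); print(l,[(d["location"],round(d["confidence"],2)) for d in r[:2]])
print(manip.observe()["t"])
E
```

```text
pics
{'t': 0.0, 'joint_pos': array([-67.36846408,  36.05762246,   2.20275514,  86.99483321,
        -1.54677679,  57.08405625,  -1.14748887]), 'joint_velocities': array([-0.0075347 ,  0.01122805,  0.0153971 ,  0.00551551,  0.06243968,
        0.0282753 ,  0.07215829]), 'tau': array([ 3.55705952e-04, -5.49724174e+01,  1.14342213e+00, -1.86630803e+01,
       -5.21443121e-02,  2.38360860e-02,  1.71754214e-04]), 'ee_pos': array([288.68347698, 581.56419413, 169.17539723]), 'orientation': array([-1.79893184e+02,  1.61468290e-03,  1.53596816e+02]), 'force': array([-0.34722731,  0.7191024 ,  0.13195107]), 'ft_torque': array([ 0.06326998, -0.01838258, -0.0361681 ]), 'gripper_width': 0.9997193120978338}
scene {'fov_y': 47.13981749118846, 'cx': 252.6504039264796, 'cy': 185.59810793690406, 'D': array([-0.04349444,  0.        ,  0.        ,  0.        ,  0.        ]), 'extrinsics': array([[ 4.76908377e-01, -7.47925262e-01,  4.61699256e-01,
         1.05981529e+03],
       [ 8.78951384e-01,  4.04802017e-01, -2.52150337e-01,
        -3.55184440e+02],
       [ 1.69281639e-03,  5.26063808e-01,  8.504
[... 1377 characters left out ...]

beaker [([328.2, 150.5], 0.74)]
bottle [([404.4, 194.6], 0.78)]
wrist {'fov_y': 65.16292131736027, 'cx': 261.93302861352953, 'cy': 189.4665571451101, 'D': array([-0.05594885,  0.        ,  0.        ,  0.        ,  0.        ]), 'extrinsics': array([[ 4.44888912e-01, -8.60842059e-01, -2.47031994e-01,
         2.16574820e+02],
       [ 8.95585718e-01,  4.27715621e-01,  1.22415559e-01,
         6.17785174e+02],
       [ 2.78980673e-04, -2.75699651e-01,  9.61243790e-01,
         3.85255066e+02],
       [ 0.00000000e+00,  0.00000000e+00,  0.00000000e+00,
         1.00000000e+00]])}
shaker []
post []
mouth []
hinge []
bar_top []
coil []
clip_seat []
leg_tip []
rack_top []
beaker []
bottle []
1.8
```

View pics/scene0.png

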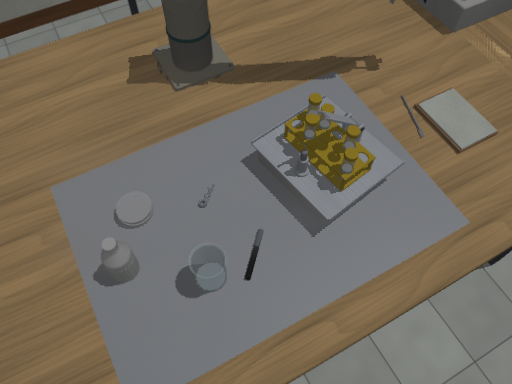

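View pics/top0.png

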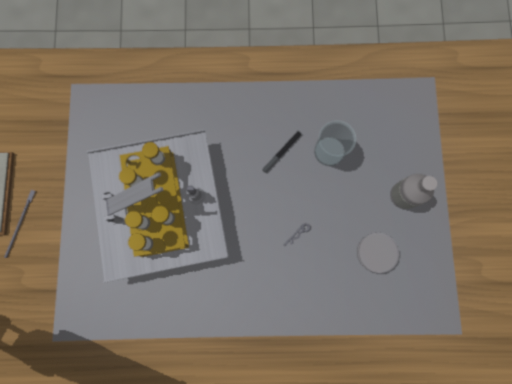

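```bash
cat > h.py <<'E'
import numpy as np, cv2
from scipy.spatial.transform import Rotation as Ro
from scipy.optimize import least_squares
def K(m,H=384):
    f=H/2/np.tan(np.radians(m["fov_y"]/2)); return np.array([[f,0,m["cx"]],[0,f,m["cy"]],[0,0,1]])
def ray(m,px):
    u=cv2.undistortPoints(np.array([[px]],float),K(m),m["D"])[0,0]
    E=m["extrinsics"]; d=E[:3,:3]@np.array([u[0],-u[1],-1]); return E[:3,3],d/np.linalg.norm(d)
def onz(m,px,z):
    o,d=ray(m,px); return o+d*(z-o[2])/d[2]
def tri(rs):
    A=0;b=0
    for o,d in rs:
        P=np.eye(3)-np.outer(d,d);A=A+P;b=b+P@o
    return np.linalg.solve(A,b)
def proj(m,p):
    E=m["extrinsics"];c=(np.atleast_2d(p)-E[:3,3])@E[:3,:3]; c=c*[1,-1,-1]
    return cv2.projectPoints(c.reshape(-1,1,3).astype(float),np.zeros(3),np.zeros(3),K(m),m["D"])[0][:,0]
E
python3 - <<'E'
from h import *
from workcell import manip
ms={n:manip.camera_model(n) for n in("scene","top")}
P={"post":((302.1,153.8),(192.3,186.3),144),"mouth":((300.8,156),(196.8,189),144),"hinge":((355.2,122.6),(109,206.7),131.5),"bar_top":((338.4,117.1),(134.8,191.4),None),"rack":((328,141.4),(150.3,202.2),127),"coil":((202.4,202.8),(304.3,225.1),6),"seat":((210,193.3),(294.4,233.4),2),"tip":((210.4,183.6),(285,245.5),2),"beaker":((211.6,278.1),(328.2,150.5),0)}
for k,(s,t,z) in P.items():
    print(k,"tri",tri([ray(ms["scene"],s),ray(ms["top"],t)]).round(1), *( [] if z is None else [onz(ms["scene"],s,z).round(1),onz(ms["top"],t,z).round(1)]))
E
python3 -c "
import cv2
a=cv2.imread('pics/scene0.png');b=cv2.imread('pics/top0.png')
cv2.imwrite('pics/c1.png',cv2.resize(a[90:230,180:400],None,fx=3.6,fy=3.6,interpolation=2))
cv2.imwrite('pics/c2.png',cv2.resize(b[110:290,90:330],None,fx=3.3,fy=3.3,interpolation=2))"
```

```text
post tri [576.5  43.8 151.6] [572.   46.2 144. ] [578.5  46.1 144. ]
mouth tri [574.   39.1 141.4] [576.  40. 144.] [572.6  36.8 144. ]
hinge tri [542.7 224.5 126.7] [545.8 224.1 131.5] [540.9 220.1 131.5]
bar_top tri [558.3 146.2 208. ]
rack tri [551.9 140.3 111.6] [560.6 131.4 127. ] [549.5 136.4 127. ]
coil tri [ 506.4 -199.5   10.4] [ 503.5 -199.9    6. ] [ 507.3 -198.9    6. ]
seat tri [ 488.5 -172.6   10. ] [ 484.6 -169.4    2. ] [ 488.3 -175.1    2. ]
tip tri [ 459.4 -153.7    3.1] [ 457.9 -155.4    2. ] [ 460.2 -151.9    2. ]
beaker tri [ 693.8 -266.7   -7.2] [ 696.6 -267.     0. ] [ 691.6 -265.7    0. ]
```

View pics/c1.png

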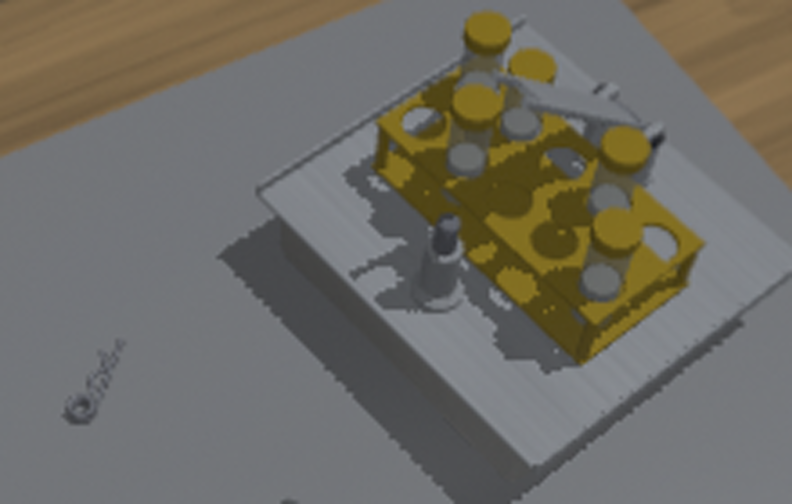

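View pics/c2.png

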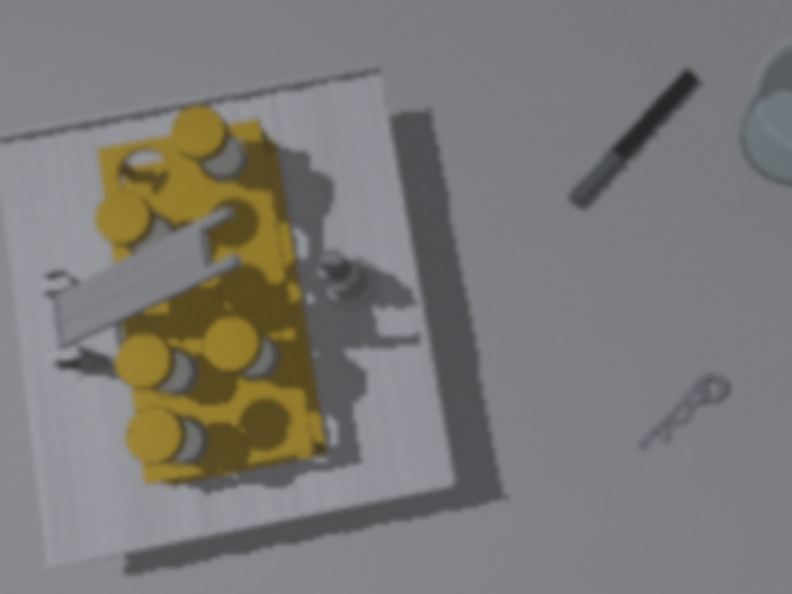

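The scene picture shows the robot base at the top left. The shaker is at about (325,155) with its bar raised, the stud at (302,154) and the cotter at (206,196). The top picture agrees: stud (192,186), cotter coil (304,227) and leg tip (285,245).

```bash
cat >> h.py <<'E'
def shp(x,y,yaw,p):
    c,s=np.cos(yaw),np.sin(yaw); return np.array([x+c*p[0]-s*p[1],y+s*p[0]+c*p[1],p[2]])
def bart(th,r=105,t=2.5): 
    return [0,85-r*np.cos(th)+t*np.sin(th)*-1,131.5+r*np.sin(th)+t*np.cos(th)]
E
python3 - <<'E'
from h import *
from workcell import manip
ms={n:manip.camera_model(n) for n in("scene","top")}
def res(q):
    x,y,w,th=q; r=[]
    for s,t,p in [((302.1,153.8),(192.3,186.3),[0,-90,144]),((300.8,156),(196.8,189),[0,-98,144]),((355.2,122.6),(109,206.7),[0,85,131.5]),((338.4,117.1),(134.8,191.4),bart(th))]:
        P=shp(x,y,w,p); r+=list(proj(ms["scene"],P)[0]-s)+list(proj(ms["top"],P)[0]-t)
    return np.array(r)
f=least_squares(res,[560,130,.18,.7],loss="soft_l1"); print(f.x,res(f.x).round(1))
x,y,w,th=f.x
for n,p in dict(post=[0,-90,144],hinge=[0,85,131.5],bt=bart(th),r145=bart(th,145)).items(): print(n,shp(x,y,w,p).round(1))
# tool frame delta helper
s=manip.observe(); R=Ro.from_euler("xyz",s["orientation"],degrees=True).as_matrix()
T=shp(x,y,w,bart(th,145)); T[2]+=50; print("shift units",(R.T@(T-s["ee_pos"])/40).round(2)); print("yaw target",90+np.degrees(w))
E
```

```text
[5.58762765e+02 1.35745994e+02 1.68431021e-01 7.95608699e-01] [ 0.7  0.4 -0.5  2.2 -0.5 -0.1 -1.1 -1.2 -1.8  0.3  0.4 -1.7 -1.2 -0.1
 -0.4  0.3]
post [573.8  47.  144. ]
hinge [544.5 219.5 131.5]
bt [557.1 145.3 208.3]
r145 [561.8 117.7 236.8]
shift units [-11.27  -7.37  -2.92]
yaw target 99.65038666308547
```

>>> drive_tool(steps=[-0.8, -0.5, -0.7, 0, 0, 0, 1, -1.6, -1.0, -1.4, 0, 0, 0, 1, -2.4, -1.6, -2.1, 0, 0, 0, 1, -3.2, -2.1, -2.8, 0, 0, 0, 1, -4.0, -2.6, -3.4, 0, 0, 0, 1])

```text
t: 2.3
ee_pos: [386.9, 416.6, 307.8]
orientation: [179.9, 0.0, 153.6]
force: [0.0, -0.2, -1.3]
gripper_width: 0.616
```

>>> drive_tool(steps=[-0.9, -0.6, -0.1, 0, 0, 0.9, 1, -1.8, -1.2, -0.2, 0, 0, 1.8, 1, -2.7, -1.8, -0.3, 0, 0, 2.7, 1, -3.6, -2.4, -0.4, 0, 0, 3.6, 1, -4.4, -2.9, -0.5, 0, 0, 4.5, 1])

```text
t: 2.8
ee_pos: [493.0, 233.4, 326.6]
orientation: [180.0, 0.0, 117.2]
force: [0.4, 1.1, 0.8]
gripper_width: 0.185
```

```bash
cat >> h.py <<'E'
def delta(s,T,yaw,tilt=None):
    R=Ro.from_euler("xyz",s["orientation"],degrees=True).as_matrix()
    Rt=Ro.from_euler("xyz",[180,0,yaw],degrees=True).as_matrix() if tilt is None else tilt
    return (R.T@(np.array(T)-s["ee_pos"])/40).round(3),(np.degrees(Ro.from_matrix(R.T@Rt).as_rotvec())/8).round(3)
E
python3 - <<'E'
from h import *
from workcell import manip
s=manip.observe();print(s["t"],s["ee_pos"],s["orientation"],s["force"])
print(delta(s,[562,118,320],99.65))
E
```

```text
2.8 [493.01142593 233.39337101 326.62377116] [1.79965052e+02 1.49321217e-02 1.17228204e+02] [0.35536233 1.05572892 0.82599343]
(array([-3.354,  0.214,  0.167]), array([5.000e-03, 1.000e-03, 2.197e+00]))
```

>>> drive_tool(steps=[-1.0, 0.1, 0, 0, 0, 0.7, 1, -2.0, 0.1, 0.1, 0, 0, 1.4, 1, -3.0, 0.2, 0.2, 0, 0, 2.1, 1, -3.3, 0.2, 0.2, 0, 0, 2.2, 1, -3.3, 0.2, 0.2, 0, 0, 2.2, 1])

```text
t: 3.3
ee_pos: [560.9, 120.4, 318.0]
orientation: [-180.0, 0.0, 99.8]
force: [-1.2, 0.8, -0.3]
gripper_width: 0.008
```

```bash
python3 - <<'E'
from h import *
from workcell import manip
s=manip.observe();print(s["t"],s["ee_pos"],s["orientation"],s["force"],s["gripper_width"],s["joint_pos"].round(1))
m=manip.camera_model("wrist");im=manip.camera("wrist"); cv2.imwrite("pics/w1.png",cv2.resize(im[:,:,::-1],None,fx=1.5,fy=1.5))
x,y,w,th=558.8,135.7,.1684,.796
for l in ["post","bar_top","hinge","rack_top"]:
    print(l,[(d["location"],round(d["confidence"],2)) for d in manip.place_of(l,"wrist")[:2]])
for n,p in dict(post=[0,-90,144],hinge=[0,85,131.5],bt=bart(th)).items(): print(n,proj(m,shp(x,y,w,p)).round(1))
E
```

```text
3.3 [560.89139024 120.41915022 317.96615141] [-1.79988019e+02  4.32795640e-02  9.98119855e+01] [-1.19493652  0.80654399 -0.2891858 ] 0.008463298418661976 [-28.9  23.2  21.2  87.2  -8.6  71.2   3.4]
post [([259.3, 217.6], 0.81)]
bar_top [([261.1, 152.4], 0.85)]
hinge [([259.8, 87.2], 0.7)]
rack_top []
post [[262.4 219.4]]
hinge [[262.8  87.4]]
bt [[262.8 155.9]]
```

View pics/w1.png

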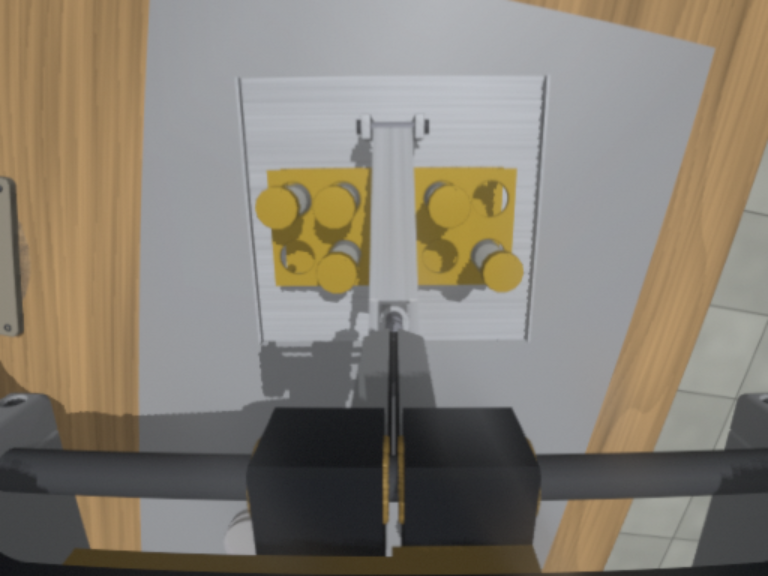

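The wrist picture shows the bar between the tubes at (393,200), the hinge at (393,127) and the stud top at (393,318) in the enlarged view. The fitted model agrees to about 3 px. Next I lower the closed fingers onto the bar.

>>> drive_tool(steps=[0, 0, 0.6, 0, 0, 0, 1, 0, 0, 1.1, 0, 0, 0, 1, 0, 0, 1.5, 0, 0, 0, 1, 0, 0, 1.7, 0, 0, 0, 1, 0, 0, 1.8, 0, 0, 0, 1])

```text
t: 4.05
ee_pos: [559.8, 123.5, 245.6]
orientation: [-180.0, -0.0, 100.1]
force: [0.1, 0.6, 0.0]
gripper_width: 0.002
```

>>> drive_tool(steps=[-0.1, 0, 0.2, 0, 0, 0, 1, -0.2, 0, 0.4, 0, 0, 0, 1, -0.3, 0, 0.5, 0, 0, 0, 1, -0.4, 0, 0.6, 0, 0, 0, 1, -0.5, 0, 0.7, 0, 0, 0, 1])

```text
t: 4.55
ee_pos: [564.1, 102.2, 217.9]
orientation: [180.0, 0.0, 100.0]
force: [-1.0, 1.0, 0.6]
gripper_width: 0.003
```

>>> drive_tool(steps=[-0.1, 0, 0.2, 0, 0, 0, 1, -0.2, 0, 0.4, 0, 0, 0, 1, -0.3, 0, 0.6, 0, 0, 0, 1, -0.4, 0, 0.8, 0, 0, 0, 1, -0.4, 0, 1.0, 0, 0, 0, 1])

```text
t: 5.05
ee_pos: [566.9, 85.5, 177.5]
orientation: [180.0, 0.1, 99.9]
force: [0.0, -1.3, 1.4]
gripper_width: 0.006
```

>>> drive_tool(steps=[-0.1, 0, 0.2, 0, 0, 0, 1, -0.1, 0, 0.4, 0, 0, 0, 1, -0.15, 0, 0.6, 0, 0, 0, 1, -0.15, 0, 0.7, 0, 0, 0, 1, -0.15, 0, 0.8, 0, 0, 0, 1])

```text
t: 5.55
ee_pos: [567.4, 81.5, 145.5]
orientation: [-180.0, -0.0, 100.0]
force: [0.1, -1.0, 1.5]
gripper_width: 0.004
```

>>> drive_tool(steps=[0, 0, 0.1, 0, 0, 0, 1, 0, 0, 0.2, 0, 0, 0, 1, 0, 0, 0.25, 0, 0, 0, 1, 0, 0, 0.3, 0, 0, 0, 1, 0, 0, 0.3, 0, 0, 0, 1])

```text
t: 6.05
ee_pos: [567.6, 81.3, 133.9]
orientation: [-180.0, -0.0, 100.0]
force: [-0.2, 0.2, 0.7]
gripper_width: 0.002
```

```bash
python3 - <<'E'
from workcell import manip
s=manip.observe();print(s["ee_pos"],s["force"],s["ft_torque"])
E
```

```text
[567.57399051  81.26354783 133.87994262] [-0.21370009  0.2202095   0.7302595 ] [-0.08798323  0.04961911 -0.0586202 ]
```

Press slightly further until the stop is felt.

>>> drive_tool(steps=[0, 0, 0.03, 0, 0, 0, 1, 0, 0, 0.05, 0, 0, 0, 1, 0, 0, 0.08, 0, 0, 0, 1, 0, 0, 0.1, 0, 0, 0, 1, 0, 0, 0.1, 0, 0, 0, 1])

```text
t: 6.55
ee_pos: [567.7, 81.1, 130.0]
orientation: [-180.0, -0.0, 100.0]
force: [-0.8, -0.3, 1.0]
gripper_width: 0.004
```

>>> drive_tool(steps=[0, 0, 0.03, 0, 0, 0, 1, 0, 0, 0.05, 0, 0, 0, 1, 0, 0, 0.08, 0, 0, 0, 1, 0, 0, 0.1, 0, 0, 0, 1, 0, 0, 0.1, 0, 0, 0, 1])

```text
t: 7.05
ee_pos: [567.6, 81.2, 125.9]
orientation: [-180.0, -0.0, 100.0]
force: [0.5, -0.4, 0.3]
gripper_width: 0.004
```

```bash
python3 - <<'E'
from h import *
from workcell import manip
s=manip.observe();print(s["ee_pos"],s["force"],s["ft_torque"])
for n in("scene","top","wrist"):
    im=manip.camera(n)[:,:,::-1]; im={"scene":im[90:230,220:400],"top":im[110:290,70:270],"wrist":im}[n]
    cv2.imwrite(f"pics/b_{n}.png",cv2.resize(im,None,fx=1.5 if n=="wrist" else 3.5,fy=1.5 if n=="wrist" else 3.2,interpolation=2))
E
```

```text
[567.57385961  81.20479981 125.89842486] [ 0.52252902 -0.43939793  0.32772805] [-0.08119471  0.03829953 -0.01854642]
```

View pics/b_scene.png

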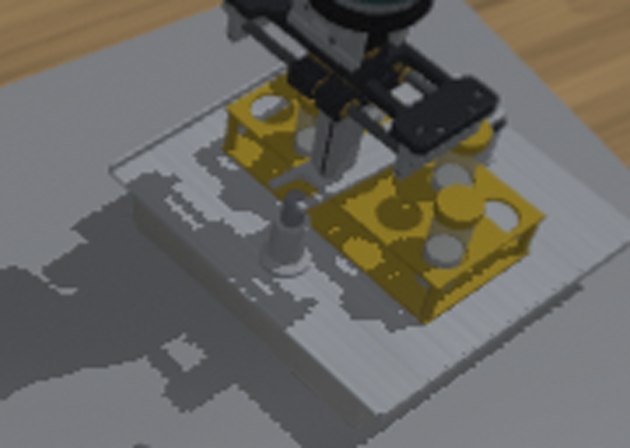

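View pics/b_wrist.png

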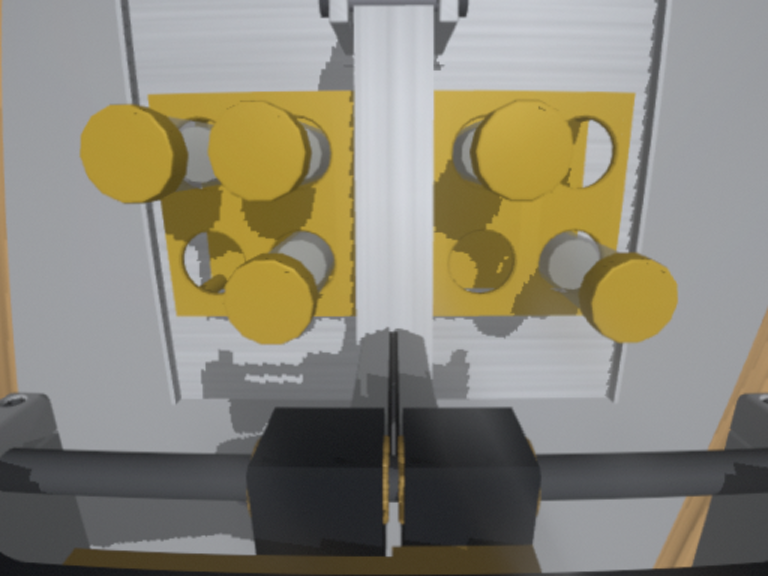

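View pics/b_top.png

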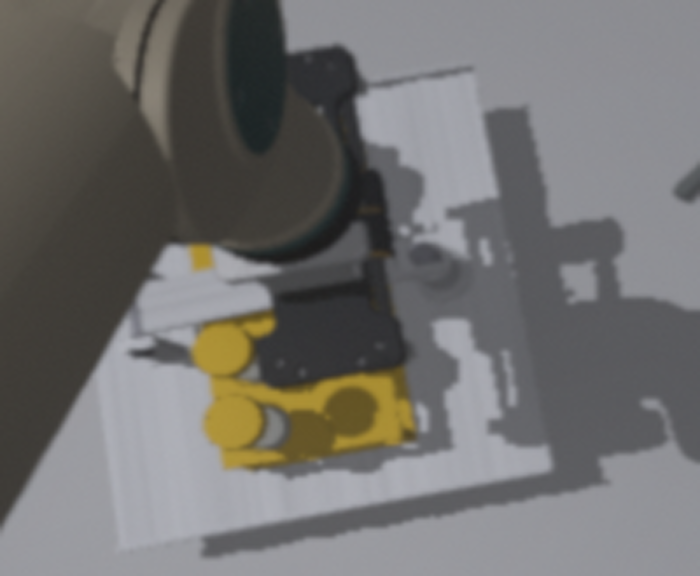

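```bash
python3 - <<'E'
from h import *
from workcell import manip
for n in("scene",):
    m=manip.camera_model(n); im=manip.camera(n)[:,:,::-1].copy()
    im=cv2.resize(im,None,fx=6,fy=6,interpolation=2)
    x,y,w=558.8,135.7,.1684
    for th,c in((0,(0,0,255)),(.06,(0,255,0)),(.15,(255,0,0))):
        pts=[]
        for xx,r in((-16.5,189),(-16.5,105),(16.5,105),(16.5,189)):
            b=bart(th,r); b[0]=xx; pts.append(proj(m,shp(x,y,w,b))[0]*6+3)
        cv2.polylines(im,[np.int32(pts)],False,c,1)
    s=manip.observe(); p=np.int32(proj(m,s["ee_pos"])[0]*6+3); cv2.circle(im,tuple(p),5,(255,0,255),1)
    cv2.imwrite("pics/b2.png",im[640:1100,1650:2250])
E
```

```text
(no output)
```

View pics/b2.png

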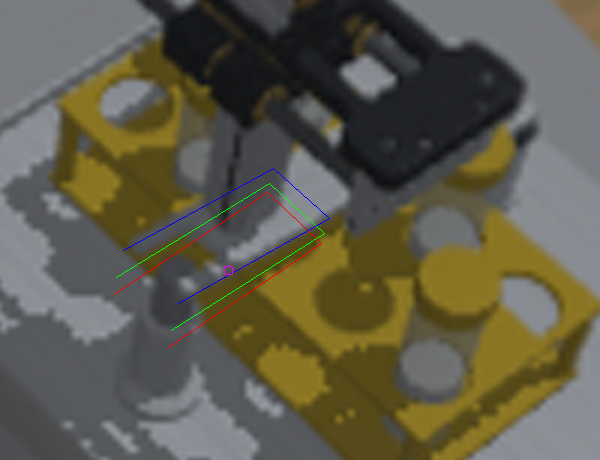

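```bash
cat >> h.py <<'E'
def drawbar(im,m,q,ths,k):
    x,y,w=q
    for th,c in ths:
        pts=[]
        for xx,r in((-16.5,189),(-16.5,0),(16.5,0),(16.5,189),(10.5,189),(10.5,161),(-10.5,161),(-10.5,189),(-16.5,189)):
            b=bart(th,r); b[0]=xx; pts.append(proj(m,shp(x,y,w,b))[0]*k+k/2)
        cv2.polylines(im,[np.int32(pts)],False,c,1)
E
python3 - <<'E'
from h import *
from workcell import manip
m=manip.camera_model("scene"); im=manip.camera("scene")[:,:,::-1].copy()
im=cv2.resize(im,None,fx=7,fy=7,interpolation=2); raw=im.copy()
drawbar(im,m,(558.8,135.7,.1684),((.25,(0,0,255)),),7)
c=np.s_[720:1220,1950:2550]
cv2.imwrite("pics/b3.png",im[c]);cv2.imwrite("pics/b3r.png",raw[c])
E
```

```text
(no output)
```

View pics/b3.png

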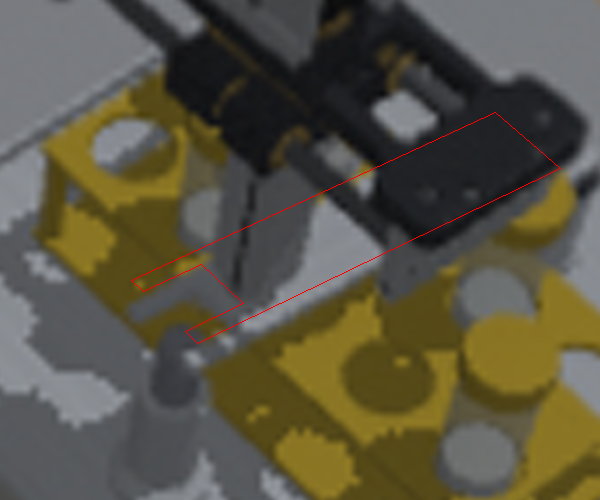

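View pics/b3r.png

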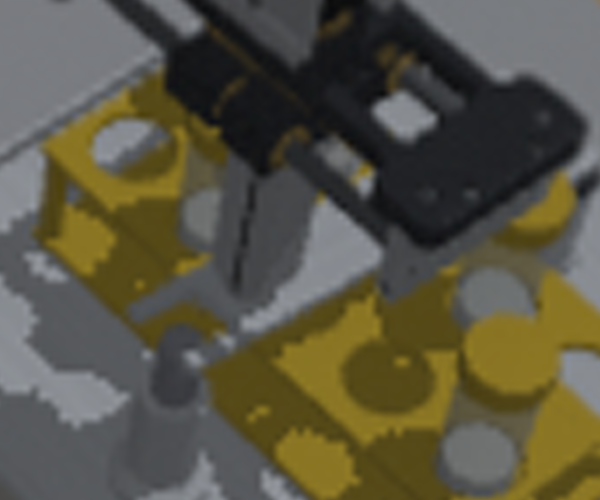

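```bash
python3 - <<'E'
from h import *
from workcell import manip
m=manip.camera_model("wrist"); im=cv2.resize(manip.camera("wrist")[:,:,::-1],None,fx=2,fy=2)
s=manip.observe(); print(m["extrinsics"][:3,3]-s["ee_pos"], s["t"])
drawbar(im,m,(558.8,135.7,.1684),((0,(0,0,255)),(.2,(0,255,0))),2)
x,y,w=558.8,135.7,.1684
for a,b in((148,135),(-148,135),(-148,-135),(148,-135)):
    print(proj(m,shp(x,y,w,[a,b,72])))
t=proj(m,s["ee_pos"])[0]; print("tcp",t)
cv2.imwrite("pics/b4.png",im[:,112:912])
m=manip.camera_model("scene"); print(proj(m,shp(x,y,w,[0,-90,154.5]))*7-[1950,720])
E
```

```text
[-14.58555714  78.80808405 215.18452742] 7.35
[[447.40906698 -31.71612744]]
[[ 80.96132332 -34.51339862]]
[[117.89601323 266.6084267 ]]
[[406.51981675 267.97444037]]
tcp [262.58995569 212.95816956]
[[172.56806527 341.65318811]]
```

View pics/b4.png

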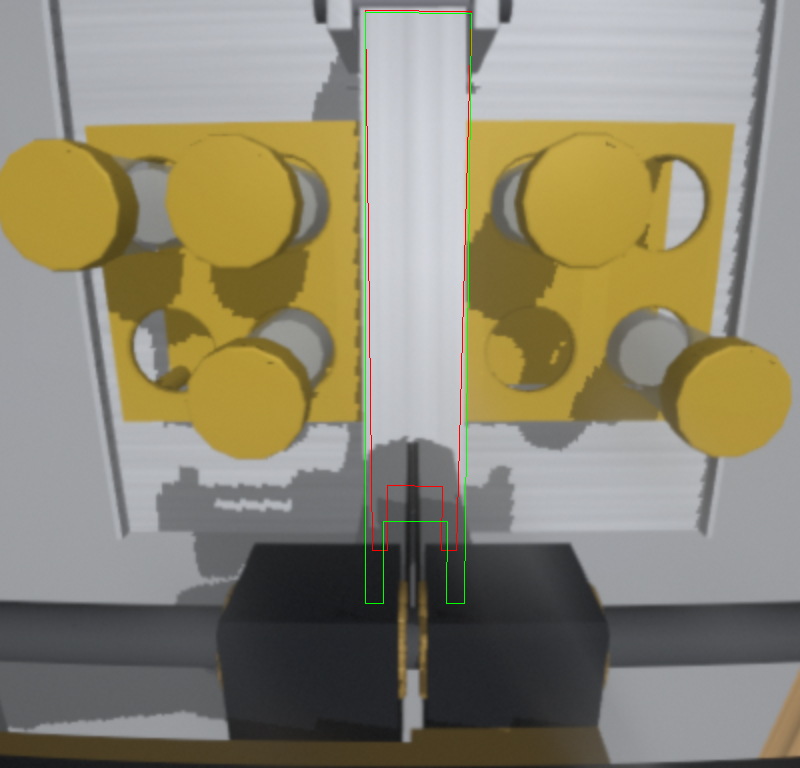

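```bash
python3 - <<'E'
from h import *
from workcell import manip
m=manip.camera_model("wrist");s=manip.observe()
R=Ro.from_euler("xyz",s["orientation"],degrees=True).as_matrix()
for zz in (0,-10,-15,-20,-25,-30,-40):
    print(zz,[proj(m,s["ee_pos"]+R@np.array([xx,0,zz]))[0].round(1) for xx in(-8,0,8)])
im=manip.camera("wrist")[:,:,::-1]; cv2.imwrite("pics/b5.png",cv2.resize(im[190:330,190:340],None,fx=4,fy=4,interpolation=2))
im=cv2.imread("pics/w1.png"); cv2.imwrite("pics/b6.png",cv2.resize(im[280:500,280:510],None,fx=2.66,fy=2.66,interpolation=2))
E
```

```text
0 [array([262.6, 222.7]), array([262.6, 212.9]), array([262.6, 203. ])]
-10 [array([262.6, 227.9]), array([262.6, 217.7]), array([262.6, 207.4])]
-15 [array([262.6, 230.6]), array([262.6, 220.3]), array([262.6, 209.7])]
-20 [array([262.7, 233.5]), array([262.7, 223. ]), array([262.7, 212.2])]
-25 [array([262.7, 236.5]), array([262.7, 225.7]), array([262.7, 214.8])]
-30 [array([262.7, 239.6]), array([262.7, 228.7]), array([262.7, 217.5])]
-40 [array([262.8, 246.4]), array([262.8, 235. ]), array([262.8, 223.3])]
```

View pics/b5.png

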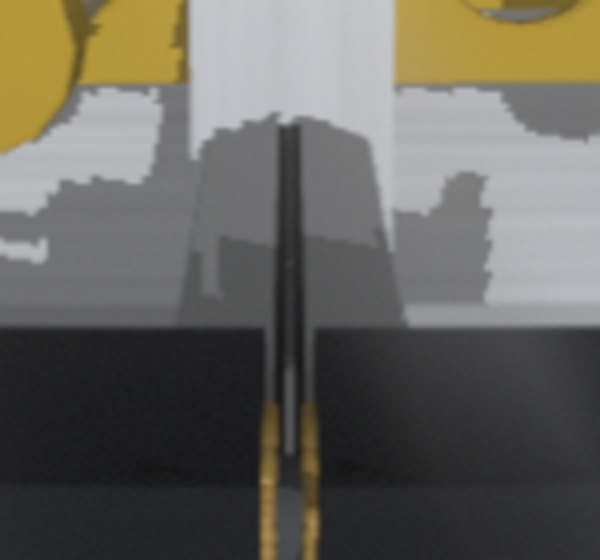

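View pics/b6.png

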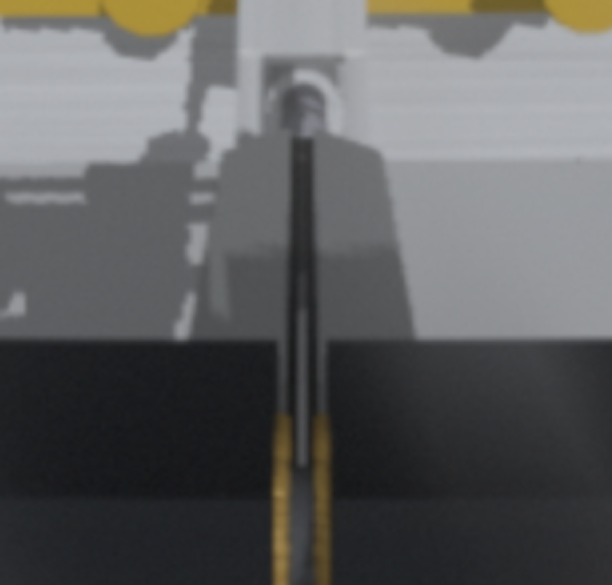

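```bash
python3 - <<'E'
from h import *
from workcell import manip
m=manip.camera_model("scene");s=manip.observe()
R=Ro.from_euler("xyz",s["orientation"],degrees=True).as_matrix()
im=manip.camera("scene")[:,:,::-1].copy(); im=cv2.resize(im,None,fx=10,fy=10,interpolation=2)
for zz in (0,-10,-20,-30,-40):
    q=[proj(m,s["ee_pos"]+R@np.array([xx,yy,zz]))[0].round(1) for xx,yy in((-8,-12),(-8,12),(8,12),(8,-12),(-8,-12))]
    cv2.polylines(im,[np.int32(np.array(q)*10+5)],False,(0,0,255),1)
cv2.imwrite("pics/b7.png",im[1250:1700,2850:3450])
E
```

```text
(no output)
```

View pics/b7.png

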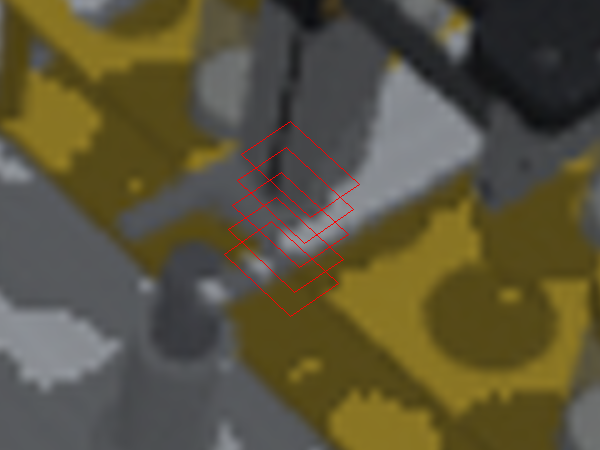

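```bash
python3 - <<'E'
from h import *
from workcell import manip
m=manip.camera_model("scene");s=manip.observe()
R=Ro.from_euler("xyz",s["orientation"],degrees=True).as_matrix()
im=manip.camera("scene")[:,:,::-1].copy(); im=cv2.resize(im,None,fx=6,fy=6,interpolation=2)
for zz,c in ((-97,(0,0,255)),(-125,(0,255,0))):
    q=[proj(m,s["ee_pos"]+R@np.array([xx,yy,zz]))[0].round(1) for xx,yy in((-37,-88),(-37,88),(37,88),(37,-88),(-37,-88))]
    cv2.polylines(im,[np.int32(np.array(q)*6+3)],False,c,1)
cv2.imwrite("pics/b8.png",im[400:1000,1600:2400])
E
```

```text
(no output)
```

View pics/b8.png

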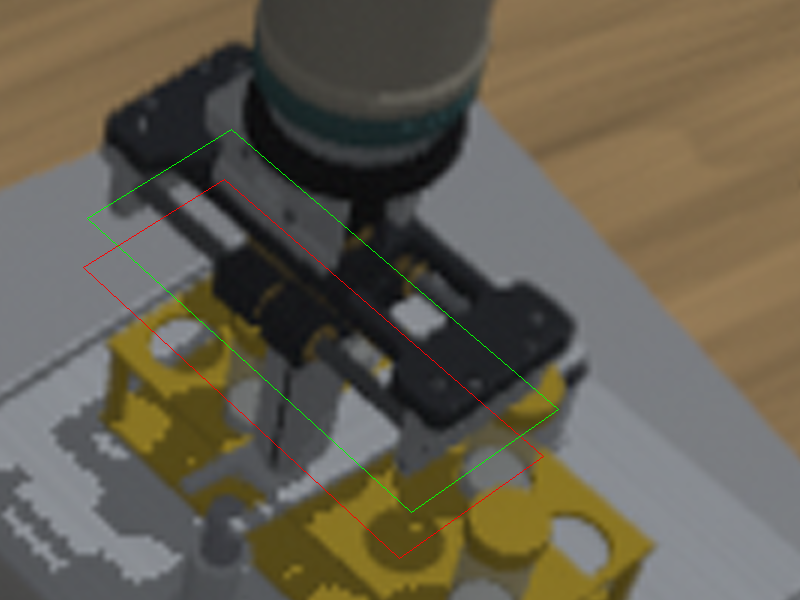

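The gripper shows roughly 25–30 mm higher than the reported TCP would put it, in both the scene and wrist views, and the bar is still at about 0.2 rad. I'll keep pressing gently and watch the force.

>>> drive_tool(steps=[0, 0, 0.05, 0, 0, 0, 1, 0, 0, 0.1, 0, 0, 0, 1, 0, 0, 0.15, 0, 0, 0, 1, 0, 0, 0.2, 0, 0, 0, 1, 0, 0, 0.2, 0, 0, 0, 1])

```text
t: 8.0
ee_pos: [567.5, 81.2, 117.7]
orientation: [-180.0, -0.0, 100.0]
force: [0.4, -0.4, -0.1]
gripper_width: 0.005
```

>>> drive_tool(steps=[0, 0, 0.05, 0, 0, 0, 1, 0, 0, 0.1, 0, 0, 0, 1, 0, 0, 0.15, 0, 0, 0, 1, 0, 0, 0.2, 0, 0, 0, 1, 0, 0, 0.2, 0, 0, 0, 1])

```text
t: 8.5
ee_pos: [567.5, 81.2, 109.7]
orientation: [-180.0, -0.0, 100.0]
force: [0.2, -0.0, -0.0]
gripper_width: 0.005
```

```bash
python3 - <<'E'
from h import *
from workcell import manip
m=manip.camera_model("scene"); im=manip.camera("scene")[:,:,::-1].copy()
im=cv2.resize(im,None,fx=7,fy=7,interpolation=2)
cv2.imwrite("pics/b9.png",im[720:1220,1950:2550])
m=manip.camera_model("wrist"); im=cv2.resize(manip.camera("wrist")[:,:,::-1],None,fx=2,fy=2)
drawbar(im,m,(558.8,135.7,.1684),((0,(0,0,255)),(.2,(0,255,0))),2)
cv2.imwrite("pics/b10.png",im[:600,112:912])
E
```

```text
(no output)
```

View pics/b9.png

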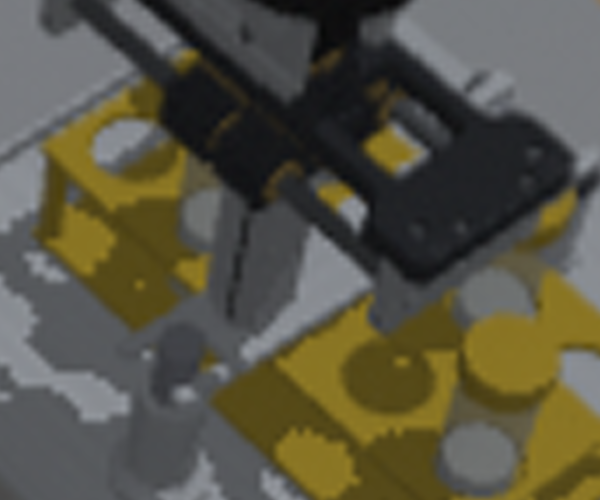

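View pics/b10.png

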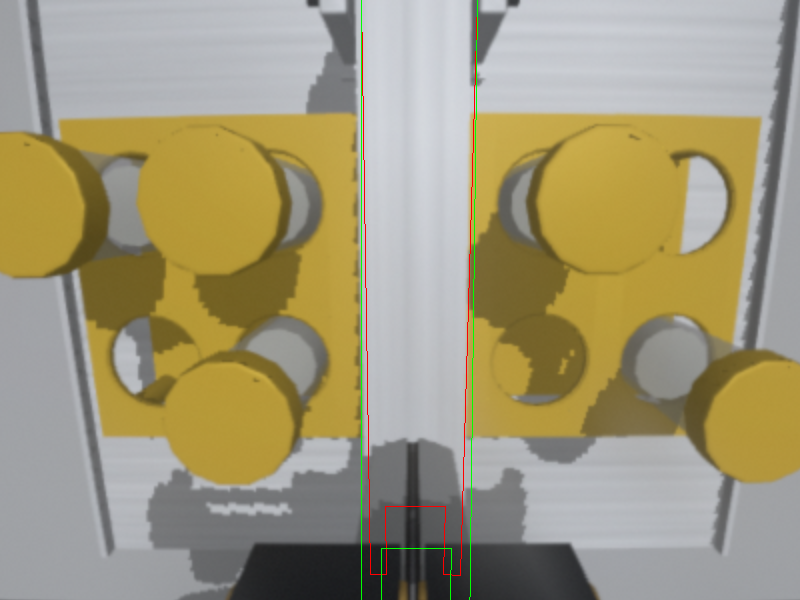

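>>> drive_tool(steps=[0, 0, 0.05, 0, 0, 0, 1, 0, 0, 0.1, 0, 0, 0, 1, 0, 0, 0.15, 0, 0, 0, 1, 0, 0, 0.2, 0, 0, 0, 1, 0, 0, 0.2, 0, 0, 0, 1])

```text
t: 9.1
ee_pos: [567.4, 81.1, 101.7]
orientation: [-180.0, -0.0, 100.0]
force: [0.1, 0.6, -0.2]
gripper_width: 0.003
```

>>> drive_tool(steps=[0, 0, 0.03, 0, 0, 0, 1, 0, 0, 0.06, 0, 0, 0, 1, 0, 0, 0.08, 0, 0, 0, 1, 0, 0, 0.1, 0, 0, 0, 1, 0, 0, 0.1, 0, 0, 0, 1])

```text
t: 9.6
ee_pos: [567.6, 81.2, 98.8]
orientation: [180.0, -0.0, 100.0]
force: [-2.6, -0.3, 6.2]
gripper_width: 0.002
```

```bash
python3 - <<'E'
from h import *
from workcell import manip
im=manip.camera("scene")[:,:,::-1].copy()
m=manip.camera_model("scene")
im=cv2.resize(im,None,fx=7,fy=7,interpolation=2)
cv2.imwrite("pics/b11r.png",im[720:1220,1950:2550].copy())
drawbar(im,m,(558.8,135.7,.1684),((0,(0,0,255)),),7)
cv2.imwrite("pics/b11.png",im[720:1220,1950:2550])
E
```

```text
(no output)
```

View pics/b11r.png

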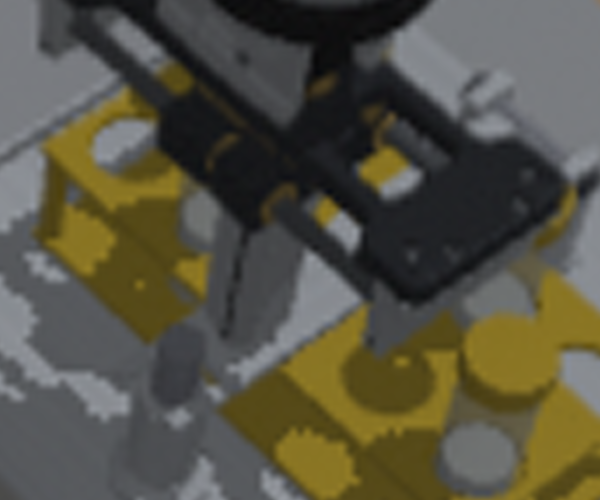

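View pics/b11.png

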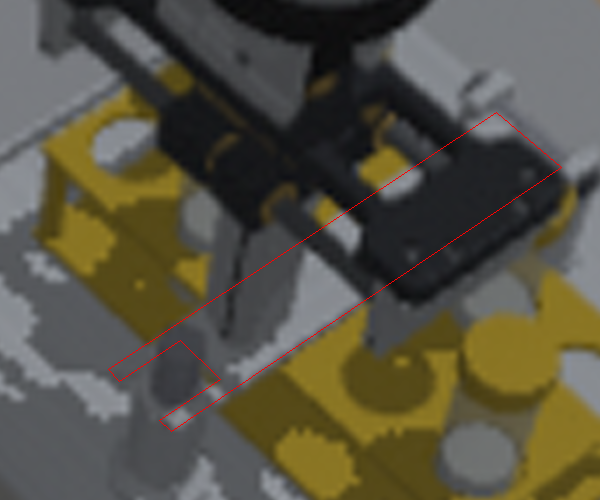

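>>> drive_tool(steps=[0, 0, 0.02, 0, 0, 0, 1, 0, 0, 0.03, 0, 0, 0, 1, 0, 0, 0.03, 0, 0, 0, 1, 0, 0, 0.03, 0, 0, 0, 1, 0, 0, 0.03, 0, 0, 0, 1])

```text
t: 10.15
ee_pos: [567.6, 81.2, 98.7]
orientation: [180.0, -0.0, 100.0]
force: [-4.4, 0.6, 15.4]
gripper_width: 0.003
```

>>> drive_tool(steps=[0, 0, -0.8, 0, 0, 0, 1, 0, 0, -1.6, 0, 0, 0, 1, 0, 0, -2.4, 0, 0, 0, 1, 0, 0, -3.2, 0, 0, 0, 1, 0, 0, -3.2, 0, 0, 0, 0.5])

```text
t: 10.65
ee_pos: [570.8, 81.4, 229.2]
orientation: [179.5, -0.0, 100.0]
force: [-0.3, -0.8, 0.4]
gripper_width: 0.058
```

```bash
python3 - <<'E'
from h import *
from workcell import manip
s=manip.observe();print(s["t"],s["ee_pos"],s["force"])
m=manip.camera_model("wrist");im=manip.camera("wrist")[:,:,::-1]
for l in ["post","mouth","bar_top","hinge"]:
    print(l,[(d["location"],round(d["confidence"],2)) for d in manip.place_of(l,"wrist")[:2]])
im=cv2.resize(im,None,fx=2,fy=2,interpolation=2)
drawbar(im,m,(558.8,135.7,.1684),((0,(0,0,255)),),2)
cv2.imwrite("pics/d1.png",im[:600,112:912])
for n,p in dict(post=[0,-90,144],hinge=[0,85,131.5],bt=bart(0)).items(): print(n,proj(m,shp(558.8,135.7,.1684,p)).round(1))
E
```

```text
10.65 [570.82236876  81.36683519 229.19215223] [-0.29955957 -0.77658582  0.4444297 ]
post [([259.8, 215.3], 0.56), ([154.0, 374.8], 0.44)]
mouth [([259.0, 219.2], 0.66)]
bar_top [([257.8, 146.3], 0.92)]
hinge [([261.0, 35.0], 0.72)]
post [[258.9 215.3]]
hinge [[259.4  39.3]]
bt [[259.1 148.4]]
```

View pics/d1.png

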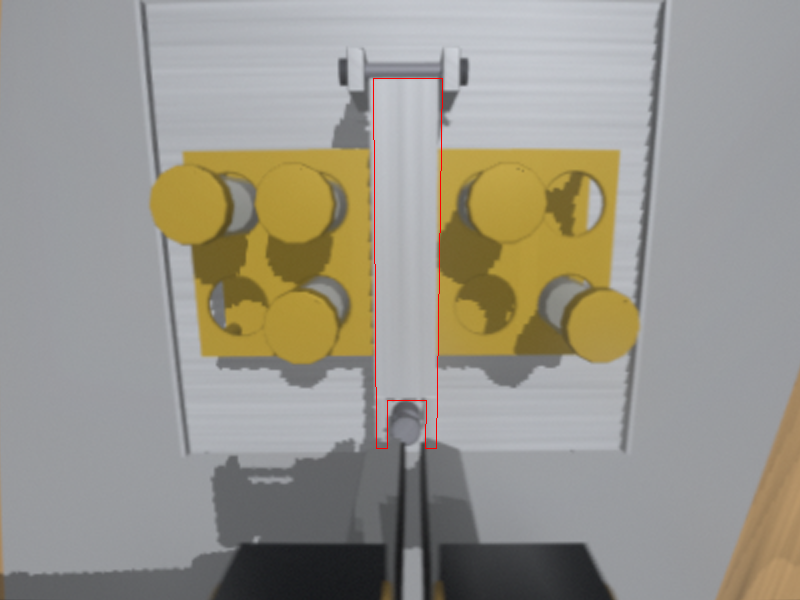

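>>> drive_tool(steps=[-0.5, 0, 0, 0, 0, 0, 0, -1.0, -0.05, 0.3, 0, -1, 0, 0, -1.3, -0.07, 0.8, 0, -2, 0, 0, -1.36, -0.07, 1.3, 0, -3, 0, 0, -1.36, -0.07, 1.6, 0, -3.7, 0, 0])

```text
t: 11.4
ee_pos: [573.2, 28.4, 158.6]
orientation: [-179.8, 29.8, 100.2]
force: [0.4, 0.7, -1.7]
gripper_width: 0.688
```

```bash
cat > look.py <<'E'
import sys
from h import *
from workcell import manip
s=manip.observe();print(s["t"],s["ee_pos"].round(1),s["orientation"].round(1),s["force"].round(1),s["gripper_width"])
m=manip.camera_model("wrist");im=manip.camera("wrist")[:,:,::-1]
cv2.imwrite("pics/%s_raw.png"%sys.argv[1],im)
p=proj(m,shp(558.8,135.7,.1684,[0,-90,144]))[0]; print("post pred",p)
c=np.clip(p,[60,45],[451,338]).astype(int)
cv2.imwrite("pics/%s.png"%sys.argv[1],cv2.resize(im[c[1]-45:c[1]+45,c[0]-60:c[0]+60],None,fx=6,fy=6,interpolation=cv2.INTER_CUBIC))
E
python3 look.py e1
```

```text
11.4 [573.2  28.4 158.6] [-179.8   29.8  100.2] [ 0.4  0.7 -1.7] 0.6875956446973166
post pred [267.97163839 182.15810094]
```

View pics/e1.png

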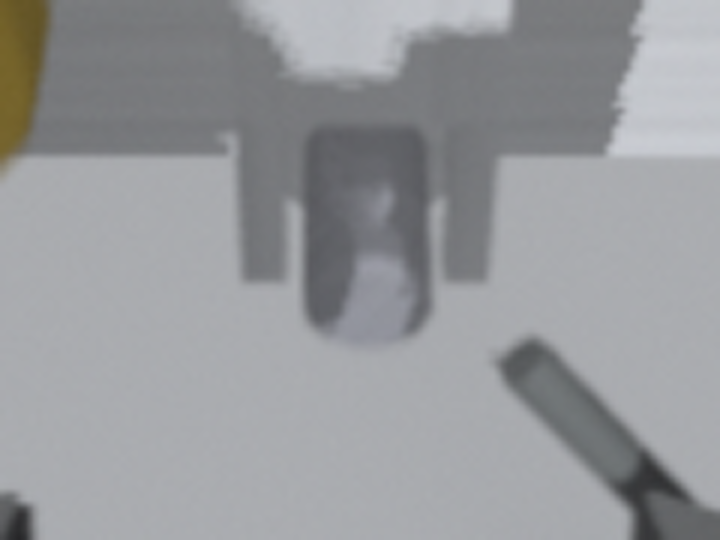

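View pics/e1_raw.png

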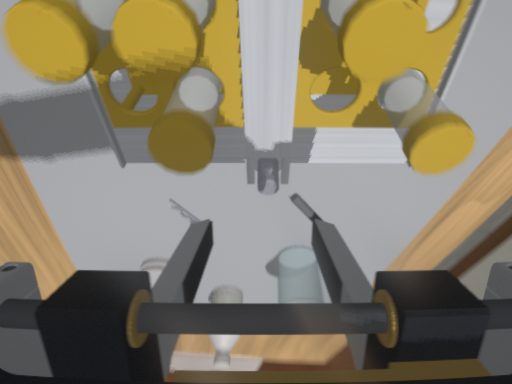

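```bash
cat > ov.py <<'E'
import sys
from h import *
from workcell import manip
m=manip.camera_model("wrist");im=cv2.imread("pics/%s_raw.png"%sys.argv[1])
q=(558.8,135.7,.1684); k=6
p=proj(m,shp(*q,[0,-90,144]))[0];c=np.clip(p,[60,45],[451,338]).astype(int)
big=cv2.resize(im[c[1]-45:c[1]+45,c[0]-60:c[0]+60],None,fx=k,fy=k,interpolation=cv2.INTER_CUBIC)
f=lambda P:(proj(m,P)-(c-[60,45]))*k+k/2
a=np.linspace(0,2*np.pi,40)
for z in(125,154.5):
    cv2.polylines(big,[np.int32(f([shp(*q,[8*np.cos(t),-90+8*np.sin(t),z]) for t in a]))],False,(0,255,0),1)
for phi,col in((-.5,(255,0,0)),(0,(0,0,255)),(.5,(255,0,255))):
    P=[]
    for t in a:
        u=3*np.cos(t);v=3*np.sin(t); d=np.sqrt(64-u*u)
        X=u*np.cos(phi)-d*np.sin(phi);Y=u*np.sin(phi)+d*np.cos(phi)
        P.append(shp(*q,[X,-90+Y,144+v]))
    cv2.polylines(big,[np.int32(f(P))],False,col,1)
cv2.imwrite("pics/%s_o.png"%sys.argv[1],big)
E
python3 ov.py e1
```

```text
(no output)
```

View pics/e1_o.png

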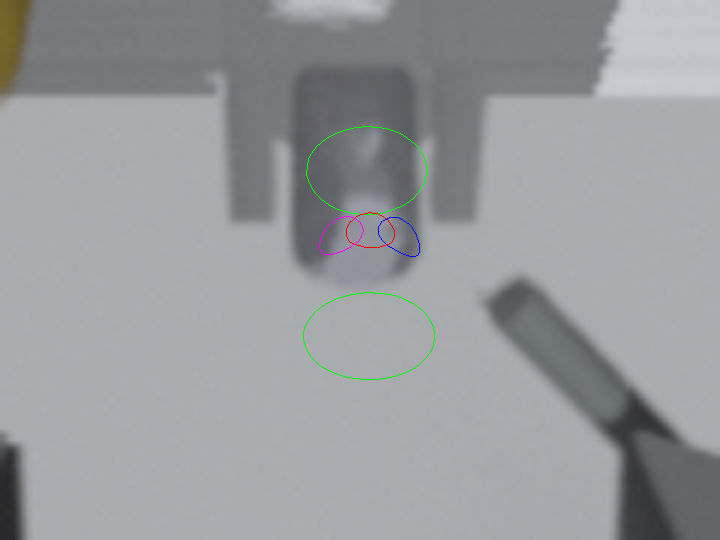

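```bash
python3 look.py e2; python3 ov.py e2
```

```text
11.45 [570.9  33.9 153.7] [-179.3   29.9  100.9] [-1.   3.9 -2.9] 0.7314716666919175
post pred [269.88647871 192.34150145]
```

View pics/e2_o.png

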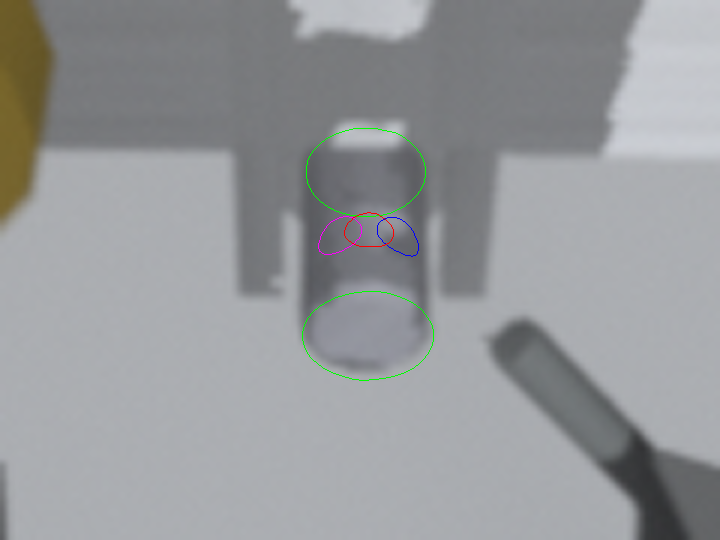

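View pics/e2.png

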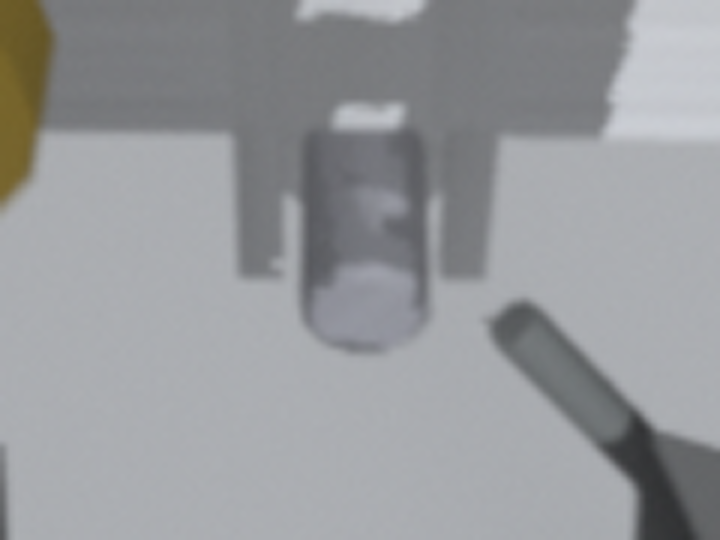

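```bash
python3 look.py e3; python3 look.py e4; python3 ov.py e4
```

```text
11.5 [571.3  32.6 155.4] [-179.4   29.7  100.9] [-0.1  1.  -0. ] 0.7765895681885755
post pred [269.70494464 189.39047486]
11.55 [572.7  29.3 158.2] [-179.6   29.6  100.5] [-0.2 -1.   0.5] 0.8227990519747324
post pred [268.55901488 183.44661934]
```

View pics/e4_o.png

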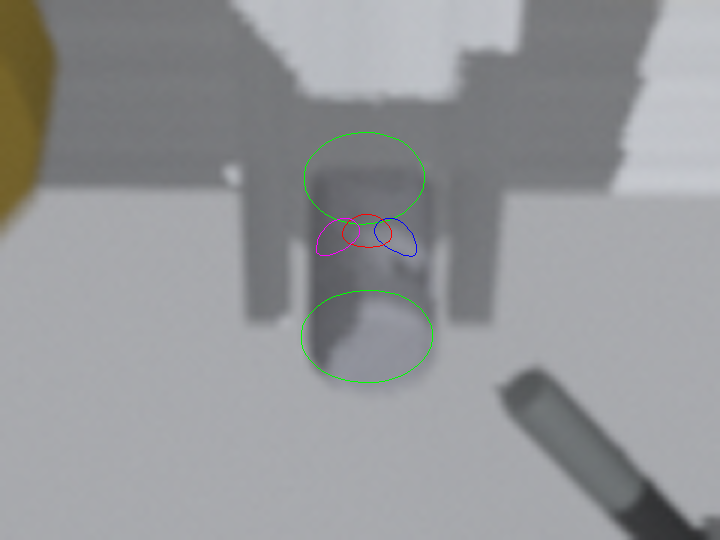

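View pics/e4.png

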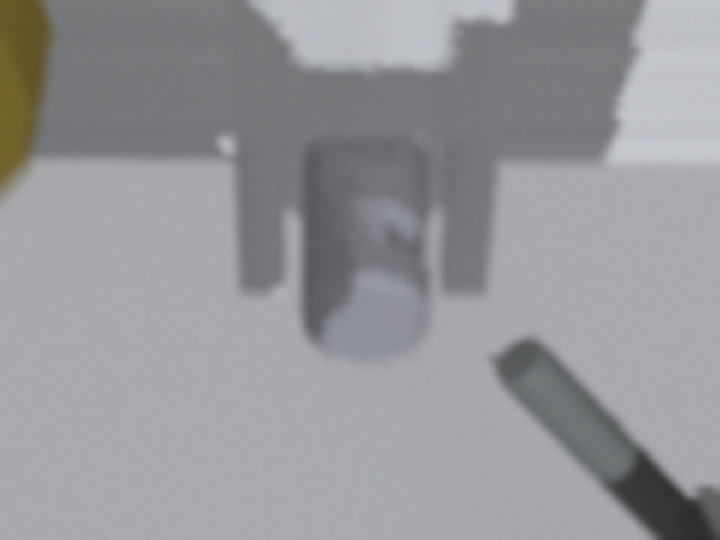

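```bash
python3 - <<'E'
from h import *
from workcell import manip
s=manip.observe();print(s["t"],s["ee_pos"],s["joint_velocities"].round(1))
print(delta(s,[565,20,230],100)); print(delta(s,[540,-70,230],110))
E
```

```text
11.6 [573.85440714  26.68000121 160.34571677] [ 3.1 -3.   1.9 -0.7  0.3  0.3 -0.2]
(array([-0.97 , -0.251, -1.451]), array([-0.015,  3.703,  0.01 ]))
(array([-2.8  , -1.259, -0.408]), array([-0.338,  3.692, -1.212]))
```

>>> drive_tool(steps=[-0.4, -0.1, -0.7, 0, 0.9, 0, 0, -0.9, -0.3, -1.2, 0, 1.8, 0, 0, -1.6, -0.6, -1.2, -0.1, 2.7, -0.3, 0, -2.2, -0.9, -0.8, -0.2, 3.5, -0.8, 0, -2.8, -1.2, -0.4, -0.3, 3.7, -1.2, 0])

```text
t: 12.1
ee_pos: [543.4, -76.8, 234.6]
orientation: [179.6, -0.0, 109.4]
force: [0.5, -0.0, -1.0]
gripper_width: 1.0
```

```bash
python3 - <<'E'
from h import *
from workcell import manip
s=manip.observe();print(s["t"],s["ee_pos"],s["orientation"],s["joint_velocities"].round(1))
print(delta(s,[500,-195,120],140))
E
```

```text
12.1 [543.44789159 -76.78015212 234.5746831 ] [ 1.79596060e+02 -4.51735795e-02  1.09413702e+02] [ 61.1   1.1 -17.1   2.  -15.9   4.7  91.3]
(array([-2.429, -2.027,  2.848]), array([ 0.051,  0.008, -3.823]))
```

>>> drive_tool(steps=[-0.6, -0.5, 0.7, 0, 0, -0.9, 0, -1.2, -1.0, 1.4, 0, 0, -1.8, 0, -1.8, -1.5, 2.1, 0, 0, -2.7, 0, -2.3, -1.9, 2.6, 0, 0, -3.5, 0, -2.4, -2.0, 2.8, 0, 0, -3.8, 0])

```text
t: 12.6
ee_pos: [496.3, -194.3, 118.9]
orientation: [-179.9, -0.0, 139.7]
force: [-0.0, -0.1, 0.5]
gripper_width: 1.0
```

```bash
cat > lookc.py <<'E'
import sys
from h import *
from workcell import manip
for i in range(2):
    s=manip.observe();m=manip.camera_model("wrist");im=manip.camera("wrist")[:,:,::-1]
print(s["t"],s["ee_pos"].round(1),s["orientation"].round(1),s["joint_velocities"].round(1))
cv2.imwrite("pics/%s.png"%sys.argv[1],cv2.resize(im,None,fx=1.5,fy=1.5))
for l,z in(("coil",6),("clip_seat",2),("leg_tip",2)):
    for d in manip.place_of(l,"wrist")[:2]: print(l,d["location"],round(d["confidence"],2),onz(m,d["location"],z).round(1))
print(manip.recognise("coil","wrist")[:1])
E
python3 lookc.py f1
```

```text
12.65 [ 496.1 -193.6  118.4] [-1.799e+02 -1.000e-01  1.398e+02] [-3.4 -1.1  0.  -1.4 -1.3  2.7 -6.7]
coil [386.6, 270.8] 0.65 [ 686.7 -152.     6. ]
coil [264.8, 187.8] 0.61 [ 506.4 -198.8    6. ]
clip_seat [271.9, 161.4] 0.93 [ 488.9 -173.7    2. ]
clip_seat [161.0, 335.4] 0.66 [ 575.9 -442.5    2. ]
leg_tip [271.9, 128.4] 0.77 [ 461.  -150.4    2. ]
[{'extent': [263.8, 163.2, 19.7, 61.4], 'confidence': 0.68}]
```

View pics/f1.png

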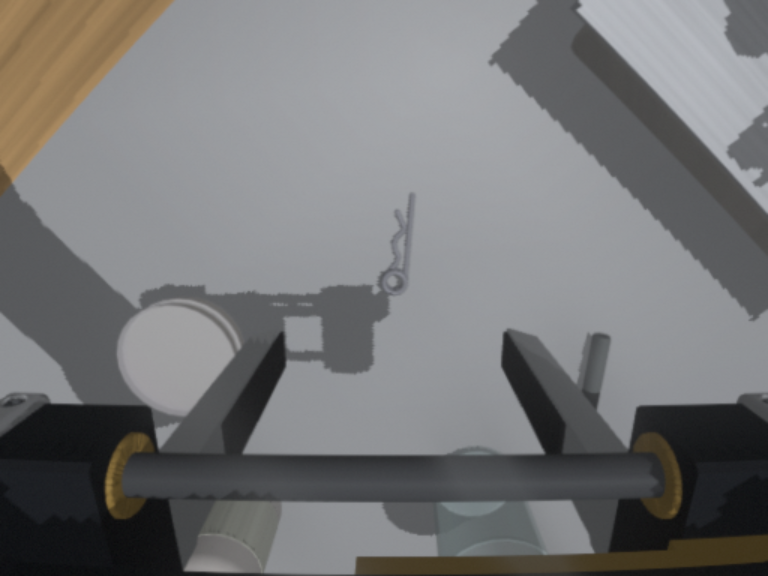

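```bash
python3 - <<'E'
from h import *
from workcell import manip
s=manip.observe();m=manip.camera_model("wrist");im=manip.camera("wrist")[:,:,::-1]
print(s["ee_pos"].round(1),s["orientation"].round(1))
np.save("f2.npy",m["extrinsics"])
cv2.imwrite("pics/f2.png",cv2.resize(im[115:205,225:305],None,fx=6.5,fy=6.5,interpolation=2))
E
```

```text
[ 500.5 -187.3  119.8] [180.    0.  140.1]
```

View pics/f2.png

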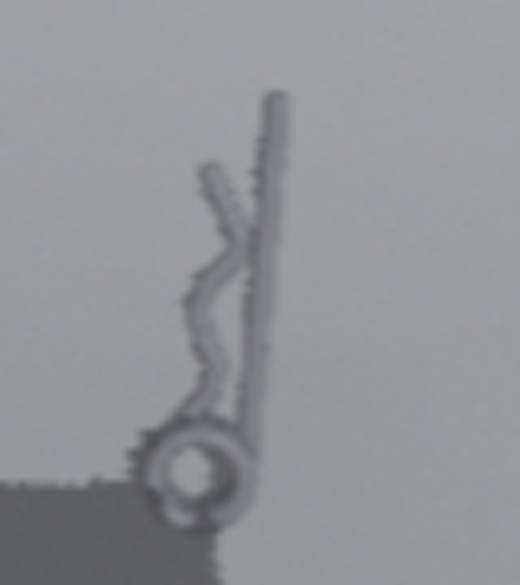

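```bash
python3 - <<'E'
from h import *
from workcell import manip
m=manip.camera_model("wrist"); m["extrinsics"]=np.load("f2.npy")
g=lambda u,v,z:onz(m,(225+u/6.5-.4,115+v/6.5-.4),z)
t=g(277,95,2);l=g(250,445,4);c=g(197,477,9)
print(t,l,c); 
d=t-l; print("leg yaw",np.degrees(np.arctan2(d[1],d[0])),np.linalg.norm(d)); e=t-c; print(np.degrees(np.arctan2(e[1],e[0]))+6.9,np.linalg.norm(e[:2]))
s=manip.observe();print(s["t"],s["ee_pos"],s["joint_velocities"].round(1))
print(delta(s,[504.7,-199.5,0],138))
E
```

```text
[ 462.98103549 -148.71552832    2.        ] [ 506.36835175 -190.85760134    4.        ] [ 503.84568998 -200.75311514    9.        ]
leg yaw 135.83412429655797 60.517877775645914
135.042232299062 66.16517535152657
12.95 [ 500.55142555 -186.77370374  119.50268431] [-0.7  0.5 -0.1  0.3  0.1 -0.2  0. ]
(array([-0.284, -0.179,  2.987]), array([ 0.002, -0.   ,  0.271]))
```

>>> drive_tool(steps=[-0.1, -0.05, 0.6, 0, 0, 0.2, 0, -0.2, -0.1, 1.2, 0, 0, 0.4, 0, -0.29, -0.18, 1.8, 0, 0, 0.5, 0, -0.29, -0.18, 2.3, 0, 0, 0.5, 0, -0.29, -0.18, 2.5, 0, 0, 0.5, 0])

```text
t: 13.45
ee_pos: [503.2, -198.7, 17.0]
orientation: [-179.9, -0.2, 136.2]
force: [-0.2, 0.4, 0.6]
gripper_width: 0.999
```

>>> drive_tool(steps=[0, 0, 0, 0, 0, 0, 0, 0, 0, 0, 0, 0, 0, 0, 0, 0, 0, 0, 0, 0, 0, 0, 0, 0, 0, 0, 0, 0, 0, 0, 0, 0, 0, 0, 0])

```text
t: 13.95
ee_pos: [504.1, -199.7, 18.8]
orientation: [-180.0, -0.1, 136.2]
force: [0.3, -0.0, -0.0]
gripper_width: 1.002
```

```bash
python3 lookc.py f3
```

```text
14.0 [ 503.9 -199.7   18.6] [-1.800e+02 -1.000e-01  1.362e+02] [ 0.   0.4 -0.   0.1  0.  -0.1  0.1]
coil [262.0, 207.1] 0.9 [ 503.3 -199.6    6. ]
clip_seat [273.4, 173.3] 0.87 [ 490.1 -174.5    2. ]
leg_tip [272.2, 124.7] 0.75 [ 462.  -149.3    2. ]
[{'extent': [342.6, 359.6, 71.3, 23.1], 'confidence': 0.39}]
```

View pics/f3.png

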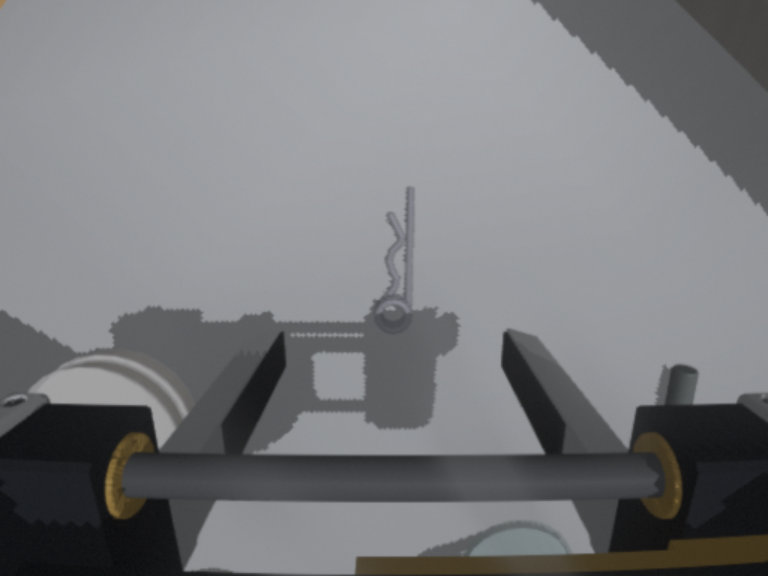

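The leg now stands vertical in the wrist picture, tip (411,188) and coil (393,314), and the coil lies under the grasp axis. I descend to the bench in steps.

>>> drive_tool(steps=[0, 0, 0.4, 0, 0, 0, 0.4, 0, 0, 0.7, 0, 0, 0, 0.4, 0, 0, 0.95, 0, 0, 0, 0.4, 0, 0, 1.1, 0, 0, 0, 0.4, 0, 0, 1.15, 0, 0, 0, 0.4])

```text
t: 14.75
ee_pos: [502.9, -199.4, -28.7]
orientation: [-179.9, -0.2, 136.2]
force: [0.5, -0.2, -0.0]
gripper_width: 0.616
```

>>> drive_tool(steps=[0, 0, 0.05, 0, 0, 0, 0.4, 0, 0, 0.08, 0, 0, 0, 0.4, 0, 0, 0.1, 0, 0, 0, 0.4, 0, 0, 0.1, 0, 0, 0, 0.4, 0, 0, 0.1, 0, 0, 0, 0.4])

```text
t: 15.25
ee_pos: [503.6, -199.7, -31.7]
orientation: [-179.9, -0.1, 136.2]
force: [-0.3, -0.0, -0.0]
gripper_width: 0.597
```

```bash
python3 lookc.py f4
```

```text
15.3 [ 503.6 -199.6  -31.7] [-1.799e+02 -1.000e-01  1.362e+02] [ 0.   0.   0.  -0.1 -0.  -0.1  0.1]
coil [264.3, 236.6] 0.64 [ 505.8 -200.2    6. ]
clip_seat [273.8, 191.3] 0.79 [ 488.8 -175.7    2. ]
clip_seat [275.8, 128.4] 0.28 [ 461.2 -148.1    2. ]
[{'extent': [262.9, 191.3, 28.9, 120.8], 'confidence': 0.89}]
```

View pics/f4.png

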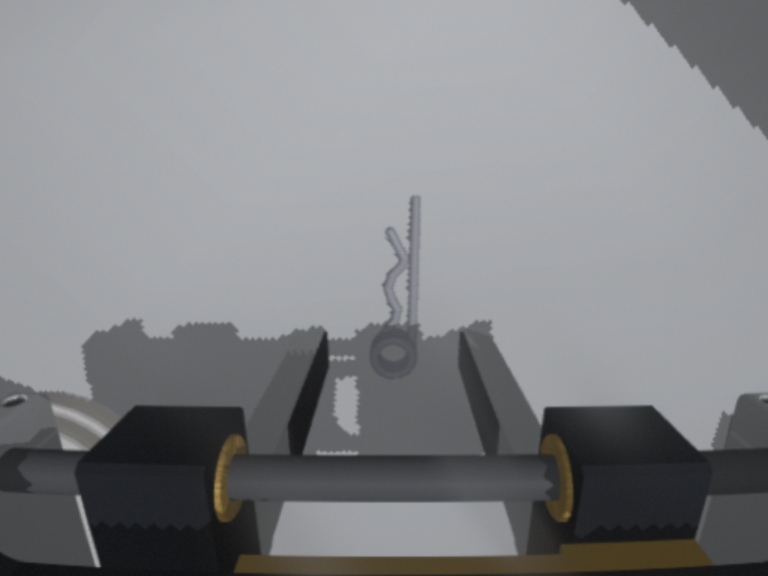

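>>> drive_tool(steps=[0, 0, 0.02, 0, 0, 0, 0.4, 0, 0, 0.04, 0, 0, 0, 0.45, 0, 0, 0.04, 0, 0, 0, 0.6, 0, 0, 0.04, 0, 0, 0, 1, 0, 0, 0.04, 0, 0, 0, 1])

```text
t: 16.05
ee_pos: [503.5, -199.6, -33.5]
orientation: [-179.9, -0.1, 136.2]
force: [-0.0, 0.1, -0.5]
gripper_width: 0.332
```

>>> drive_tool(steps=[0, 0, 0, 0, 0, 0, 1, 0, 0, 0, 0, 0, 0, 1, 0, 0, 0, 0, 0, 0, 1, 0, 0, 0, 0, 0, 0, 1, 0, 0, 0, 0, 0, 0, 1])

```text
t: 16.55
ee_pos: [503.5, -199.6, -33.5]
orientation: [-179.9, -0.1, 136.2]
force: [0.2, 0.5, 0.3]
gripper_width: 0.208
```

```bash
python3 - <<'E'
from workcell import manip
s=manip.observe();print(s["t"],s["ee_pos"],s["orientation"],s["force"],s["gripper_width"]*94)
E
```

```text
16.55 [ 503.49797286 -199.57557173  -33.47063359] [-1.79929633e+02 -1.28445077e-01  1.36182780e+02] [0.15483534 0.48133405 0.3006165 ] 19.512633161986624
```

>>> drive_tool(steps=[0, 0, -0.4, 0, 0, 0, 1, 0, 0, -1.2, 0, 0, 0, 1, 0, 0, -2.2, 0, 0, 0, 1, 0, 0, -3.2, 0, 0, 0, 1, 0, 0, -4.0, 0, 0, 0, 1])

```text
t: 17.05
ee_pos: [504.1, -199.9, 128.7]
orientation: [-180.0, -0.1, 136.2]
force: [1.2, -0.1, -0.8]
gripper_width: 0.207
```

>>> drive_tool(steps=[0, 0, -0.4, 0, 0, 0.5, 1, 0, 0, -0.6, 0, 0, 1.4, 1, 0, 0, -0.6, 0, 0, 2.4, 1, 0, 0, -0.6, 0, 0, 3.4, 1, 0, 0, -0.6, 0, 0, 4.4, 1])

```text
t: 17.55
ee_pos: [503.7, -199.5, 150.6]
orientation: [-179.9, -0.1, 100.7]
force: [0.7, -0.8, -1.1]
gripper_width: 0.208
```

```bash
python3 - <<'E'
from h import *
from workcell import manip
s=manip.observe();print(s["t"],s["ee_pos"],s["orientation"],s["gripper_width"])
print(delta(s,[542.4,-33.4,150],74))
E
```

```text
17.55 [ 503.69418682 -199.52948392  150.56042966] [-1.79864203e+02 -7.90052456e-02  1.00650943e+02] 0.20845732925246674
(array([3.903, 1.719, 0.015]), array([-0.019, -0.006,  3.331]))
```

>>> drive_tool(steps=[0.5, 0.2, 0, 0, 0, 0.5, 1, 1.2, 0.5, 0, 0, 0, 1.1, 1, 1.9, 0.8, 0, 0, 0, 1.8, 1, 2.5, 1.1, 0, 0, 0, 2.4, 1, 3.1, 1.4, 0, 0, 0, 3.0, 1])

```text
t: 18.05
ee_pos: [535.2, -65.9, 150.4]
orientation: [-179.8, -0.0, 76.8]
force: [0.3, -0.1, -0.2]
gripper_width: 0.206
```

```bash
python3 - <<'E'
from h import *
from workcell import manip
s=manip.observe();print(s["t"],s["ee_pos"],s["orientation"],s["gripper_width"])
print(delta(s,[542.4,-33.4,150],74))
E
```

```text
18.05 [535.1833061  -65.93829211 150.41020493] [-1.79826063e+02 -1.35369275e-02  7.67966316e+01] 0.20590900373634954
(array([ 0.833, -0.01 ,  0.01 ]), array([-0.022, -0.001,  0.35 ]))
```

>>> drive_tool(steps=[0.4, 0, 0, 0, 0, 0.2, 1, 0.7, 0, 0, 0, 0, 0.3, 1, 0.8, 0, 0, 0, 0, 0.35, 1, 0.83, 0, 0, 0, 0, 0.35, 1, 0.83, 0, 0, 0, 0, 0.35, 1])

```text
t: 18.55
ee_pos: [542.5, -35.6, 150.5]
orientation: [-179.8, 0.0, 74.2]
force: [-0.9, -0.0, -1.1]
gripper_width: 0.206
```

>>> drive_tool(steps=[0, 0, 0, 0, 0, 0, 1, 0, 0, 0, 0, 0, 0, 1, 0, 0, 0, 0, 0, 0, 1, 0, 0, 0, 0, 0, 0, 1, 0, 0, 0, 0, 0, 0, 1])

```text
t: 19.05
ee_pos: [542.7, -35.1, 150.5]
orientation: [-179.9, 0.0, 74.2]
force: [0.5, 0.3, -1.2]
gripper_width: 0.204
```

```bash
cat > lookp.py <<'E'
import sys
from h import *
from workcell import manip
s=manip.observe();m=manip.camera_model("wrist");im=manip.camera("wrist")[:,:,::-1]
print(s["t"],s["ee_pos"].round(2),s["orientation"].round(2),s["joint_velocities"].round(1).tolist(),s["force"].round(1),s["gripper_width"])
np.savez("pics/%s.npz"%sys.argv[1],E=m["extrinsics"],ee=s["ee_pos"],o=s["orientation"])
cv2.imwrite("pics/%s_raw.png"%sys.argv[1],im)
for l in("coil","clip_seat","leg_tip","post","mouth"):
    for d in manip.place_of(l,"wrist")[:1]: print(l,d["location"],round(d["confidence"],2))
print("pred post",proj(m,shp(558.8,135.7,.1684,[0,-90,154.5])))
R=Ro.from_euler("xyz",s["orientation"],degrees=True).as_matrix()
print("pred tip",proj(m,s["ee_pos"]+R@[66,8,-35.5]),"coil",proj(m,s["ee_pos"]+R@[0,0,-39.5]))
cv2.imwrite("pics/%s.png"%sys.argv[1],cv2.resize(im[120:250,180:340],None,fx=4.5,fy=4.5,interpolation=cv2.INTER_CUBIC))
E
python3 lookp.py g1
```

```text
19.05 [542.73 -35.07 150.53] [-179.85    0.     74.17] [-0.2, 0.1, -0.1, 0.0, 0.1, -0.0, -0.0] [ 0.5  0.3 -1.2] 0.20381853442130107
coil [265.8, 237.5] 0.66
clip_seat [276.0, 192.1] 0.76
leg_tip [276.0, 129.4] 0.66
post [269.1, 88.9] 0.94
mouth [272.7, 98.4] 0.59
pred post [[273.80143795  92.42907043]]
pred tip [[276.27462969 128.28031874]] coil [[262.675085   234.31191561]]
```

View pics/g1.png

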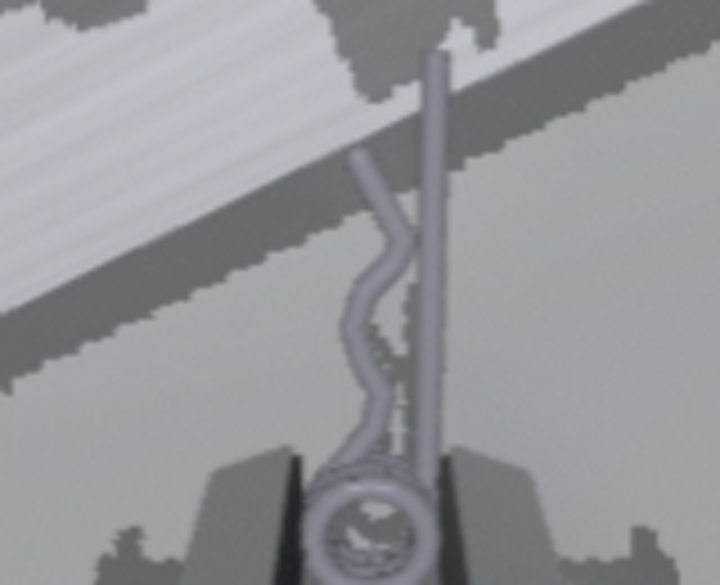

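View pics/g1_raw.png

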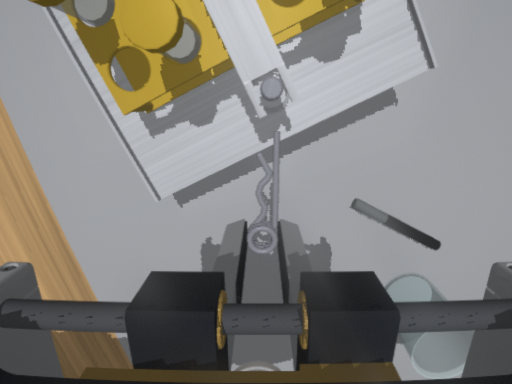

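```bash
python3 - <<'E'
import cv2
im=cv2.imread("pics/g1_raw.png"); cv2.imwrite("pics/g1s.png",cv2.resize(im[60:140,230:320],None,fx=8,fy=7.5*8/7.5,interpolation=cv2.INTER_CUBIC))
E
```

```text
(no output)
```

View pics/g1s.png

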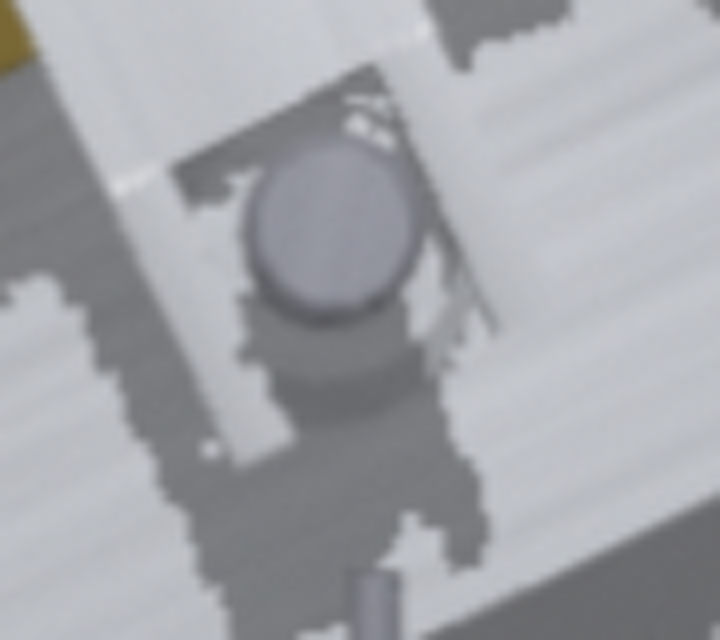

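```bash
python3 - <<'E'
from h import *
from workcell import manip
m=manip.camera_model("wrist"); d=np.load("pics/g1.npz"); m["extrinsics"]=d["E"]
R=Ro.from_euler("xyz",d["o"],degrees=True).as_matrix()
st=onz(m,(271.2,87.7),154.5); tp=onz(m,(276.6,131.1),187.7)
lg=onz(m,(180+429/4.5-.4,120+430/4.5-.4),188)
print("stud",st,"tip",tp, "tool:",R.T@(st-d["ee"]),R.T@(tp-d["ee"]),R.T@(lg-d["ee"]))
E
```

```text
stud [573.01217032  50.39423253 154.5       ] tip [568.23888876  24.74221301 187.7       ] tool: [90.4847846   5.81056576 -3.98891087] [ 64.50210515   8.12783094 -37.19404561] [ 12.2296271    7.73413281 -37.49091651]
```

```bash
python3 - <<'E'
import cv2,numpy as np
outs=[]
for n in("e1","e2","e3","e4"):
    im=cv2.imread(f"pics/{n}.png")[120:380,270:460]
    lab=cv2.cvtColor(im,cv2.COLOR_BGR2LAB); lab[:,:,0]=cv2.createCLAHE(3,(2,2)).apply(lab[:,:,0]); im=cv2.cvtColor(lab,cv2.COLOR_LAB2BGR)
    outs.append(cv2.resize(im,(380,520)))
cv2.imwrite("pics/hole.png",cv2.resize(np.hstack(outs[1:]),(800,365)))
cv2.imwrite("pics/hole4.png",cv2.resize(outs[3],None,fx=1.1,fy=1.1))
E
```

```text
(no output)
```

View pics/hole.png

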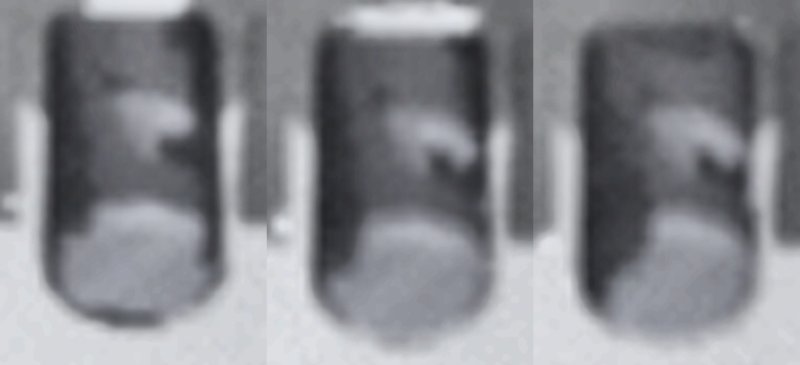

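View pics/hole4.png

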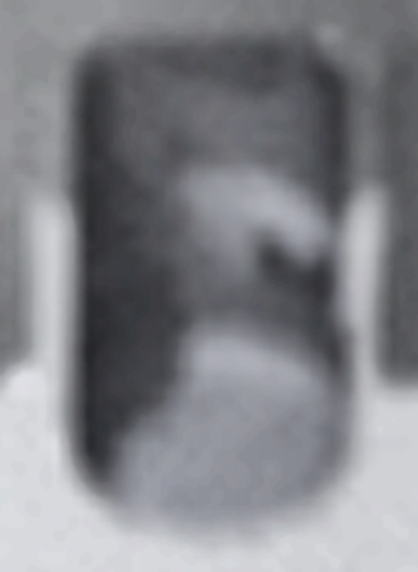

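>>> drive_tool(steps=[0, -0.03, 0.3, 0, 0, 0, 1, 0, -0.07, 0.6, 0, 0, 0, 1, 0, -0.07, 0.85, 0, 0, 0, 1, 0, -0.07, 1.0, 0, 0, 0, 1, 0, -0.07, 1.05, 0, 0, 0, 1])

```text
t: 19.85
ee_pos: [539.2, -34.2, 107.4]
orientation: [-179.7, 0.0, 74.2]
force: [0.1, -0.8, 0.2]
gripper_width: 0.207
```

>>> drive_tool(steps=[0.05, 0, 0, 0, 0, 0, 1, 0.12, 0, 0, 0, 0, 0, 1, 0.2, 0, 0, 0, 0, 0, 1, 0.25, 0, 0, 0, 0, 0, 1, 0.25, 0, 0, 0, 0, 0, 1])

```text
t: 20.35
ee_pos: [543.0, -23.9, 108.7]
orientation: [-179.9, -0.0, 74.2]
force: [-0.1, 0.7, -0.5]
gripper_width: 0.206
```

```bash
python3 lookp.py g2; python3 - <<'E'
import cv2
im=cv2.imread("pics/g2_raw.png"); cv2.imwrite("pics/g2s.png",cv2.resize(im[90:180,220:320],None,fx=7,fy=7,interpolation=cv2.INTER_CUBIC))
E
```

```text
20.35 [542.99 -23.9  108.73] [-1.7987e+02 -2.0000e-02  7.4230e+01] [0.4, -0.0, 0.4, 0.2, 0.2, 0.0, 0.3] [-0.1  0.7 -0.5] 0.20589916916188547
coil [264.9, 239.7] 0.64
leg_tip [274.4, 131.0] 0.9
mouth [283.0, 117.4] 0.75
pred post [[281.75846962 110.10853808]]
pred tip [[276.30714629 128.28027966]] coil [[262.70267532 234.31469553]]
```

View pics/g2s.png

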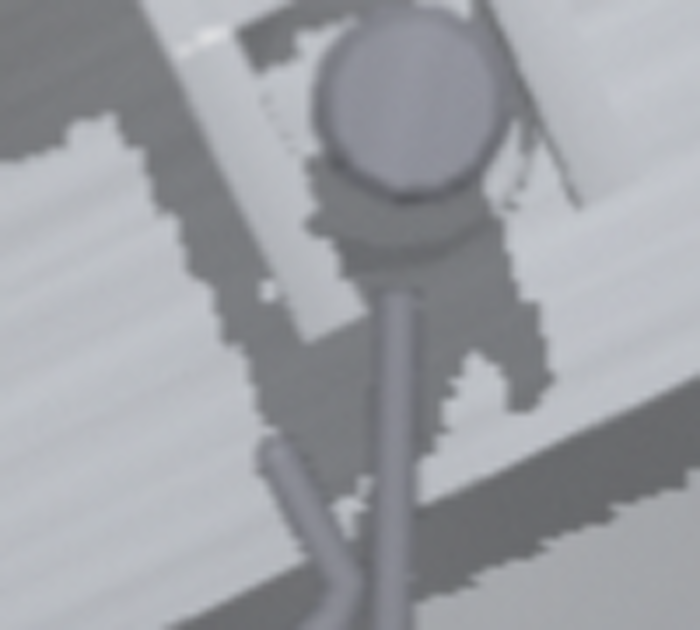

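```bash
cat > rel.py <<'E'
import sys
from h import *
from workcell import manip
m=manip.camera_model("wrist"); d=np.load("pics/%s.npz"%sys.argv[1]); m["extrinsics"]=d["E"]
R=Ro.from_euler("xyz",d["o"],degrees=True).as_matrix()
a=list(map(float,sys.argv[2:6]))
st=onz(m,a[:2],154.5); tp=onz(m,a[2:],d["ee"][2]+35.5+1.7)
print("stud",st,"tool",(R.T@(st-d["ee"])).round(2),"tip",(R.T@(tp-d["ee"])).round(2))
E
python3 rel.py g2 278.3 104.3 276.6 131.8
```

```text
stud [572.86078599  50.46458685 154.5       ] tool [ 79.7    8.44 -45.77] tip [ 64.1    8.11 -37.2 ]
```

>>> drive_tool(steps=[0.05, 0, 0, 0, 0, 0, 1, 0.1, 0, 0, 0, 0, 0, 1, 0.13, 0, 0, 0, 0, 0, 1, 0.15, 0, 0, 0, 0, 0, 1, 0.15, 0, 0, 0, 0, 0, 1])

```text
t: 21.15
ee_pos: [544.3, -18.6, 108.5]
orientation: [-179.8, 0.0, 74.2]
force: [0.4, 0.4, -0.4]
gripper_width: 0.208
```

>>> drive_tool(steps=[0.01, 0, 0, 0, 0, 0, 1, 0.02, 0, 0, 0, 0, 0, 1, 0.03, 0, 0, 0, 0, 0, 1, 0.04, 0, 0, 0, 0, 0, 1, 0.05, 0, 0, 0, 0, 0, 1])

```text
t: 21.65
ee_pos: [544.9, -16.8, 108.5]
orientation: [-179.8, 0.0, 74.2]
force: [-0.1, 0.8, -0.3]
gripper_width: 0.211
```

>>> drive_tool(steps=[0.01, 0, 0, 0, 0, 0, 1, 0.02, 0, 0, 0, 0, 0, 1, 0.03, 0, 0, 0, 0, 0, 1, 0.04, 0, 0, 0, 0, 0, 1, 0.04, 0, 0, 0, 0, 0, 1])

```text
t: 22.15
ee_pos: [545.3, -15.2, 108.5]
orientation: [-179.9, 0.0, 74.2]
force: [0.1, -0.4, -0.9]
gripper_width: 0.203
```

```bash
cat > f.py <<'E'
from h import *
from workcell import manip
s=manip.observe();R=Ro.from_euler("xyz",s["orientation"],degrees=True).as_matrix()
st=np.array([572.9,50.45,144]); tip=s["ee_pos"]+R@[64.2,8.1,-35.5]
print(s["t"],"F tool",(R.T@s["force"]).round(2),"T",s["ft_torque"].round(3),"tip from axis (tool)",(R.T@(tip-st)).round(2))
E
python3 f.py
```

```text
22.15 F tool [-0.37  0.19  0.87] T [-0.049  0.121  0.037] tip from axis (tool) [-6.51 -0.44  0.  ]
```

>>> drive_tool(steps=[0.01, 0, 0, 0, 0, 0, 1, 0.02, 0, 0, 0, 0, 0, 1, 0.03, 0, 0, 0, 0, 0, 1, 0.04, 0, 0, 0, 0, 0, 1, 0.05, 0, 0, 0, 0, 0, 1])

```text
t: 22.65
ee_pos: [545.9, -13.3, 108.5]
orientation: [-179.8, 0.0, 74.2]
force: [-0.7, -0.4, -1.2]
gripper_width: 0.207
```

```bash
python3 f.py
```

```text
22.65 F tool [-0.62 -0.55  1.16] T [-0.058  0.096  0.024] tip from axis (tool) [-4.55 -0.44  0.02]
```

>>> drive_tool(steps=[0.02, 0, 0, 0, 0, 0, 1, 0.04, 0, 0, 0, 0, 0, 1, 0.06, 0, 0, 0, 0, 0, 1, 0.08, 0, 0, 0, 0, 0, 1, 0.08, 0, 0, 0, 0, 0, 1])

```text
t: 23.15
ee_pos: [546.8, -10.1, 108.5]
orientation: [-179.8, -0.0, 74.2]
force: [0.3, -0.2, -0.0]
gripper_width: 0.209
```

```bash
python3 f.py; python3 lookp.py g3;python3 - <<'E'
import cv2
im=cv2.imread("pics/g3_raw.png"); cv2.imwrite("pics/g3s.png",cv2.resize(im[90:180,220:320],None,fx=7,fy=7,interpolation=cv2.INTER_CUBIC))
E
```

```text
23.15 F tool [-0.06  0.37  0.04] T [-0.071  0.092 -0.016] tip from axis (tool) [-1.2  -0.47  0.01]
23.15 [546.76 -10.11 108.51] [-179.85   -0.     74.2 ] [0.1, 0.0, 0.1, -0.0, 0.0, -0.1, 0.1] [ 0.3 -0.2 -0. ] 0.20923867289445525
coil [263.5, 236.5] 0.81
clip_seat [271.3, 193.7] 0.79
leg_tip [417.3, 332.6] 0.33
post [277.2, 132.3] 0.56
mouth [281.7, 139.1] 0.59
pred post [[281.47086571 136.44997269]]
pred tip [[276.29841179 128.30051637]] coil [[262.69510171 234.33077157]]
```

View pics/g3s.png

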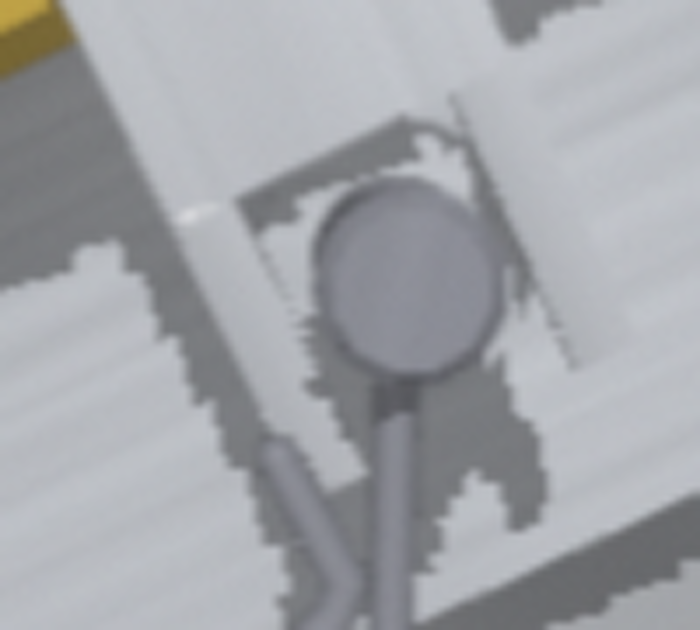

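The leg has dropped into the mouth: the picture shows it running under the stud at (395,390) with almost no force. I ease it on.

>>> drive_tool(steps=[0.04, 0, 0, 0, 0, 0, 1, 0.08, 0, 0, 0, 0, 0, 1, 0.12, 0, 0, 0, 0, 0, 1, 0.16, 0, 0, 0, 0, 0, 1, 0.2, 0, 0, 0, 0, 0, 1])

```text
t: 23.95
ee_pos: [549.0, -2.9, 108.5]
orientation: [-179.9, 0.0, 74.2]
force: [0.3, -2.5, -0.6]
gripper_width: 0.207
```

```bash
python3 f.py
```

```text
23.95 F tool [-2.29  0.94  0.61] T [-0.438  0.01  -0.079] tip from axis (tool) [ 6.36 -0.21  0.02]
```

```bash
python3 lookp.py g4;python3 - <<'E'
import cv2
im=cv2.imread("pics/g4_raw.png"); cv2.imwrite("pics/g4s.png",cv2.resize(im[90:250,210:320],None,fx=3.7,fy=3.7,interpolation=cv2.INTER_CUBIC))
E
```

```text
23.95 [549.05  -2.92 108.54] [-1.7987e+02  3.0000e-02  7.4170e+01] [-1.6, 0.4, 0.4, -0.6, 0.0, 0.3, -1.6] [ 0.3 -2.5 -0.6] 0.20659514569338386
coil [262.8, 237.9] 0.55
clip_seat [271.8, 192.5] 0.75
post [276.7, 141.7] 0.96
mouth [282.7, 152.3] 0.84
pred post [[280.77335329 149.93830326]]
pred tip [[276.27591908 128.30715818]] coil [[262.67360769 234.31608366]]
```

View pics/g4s.png

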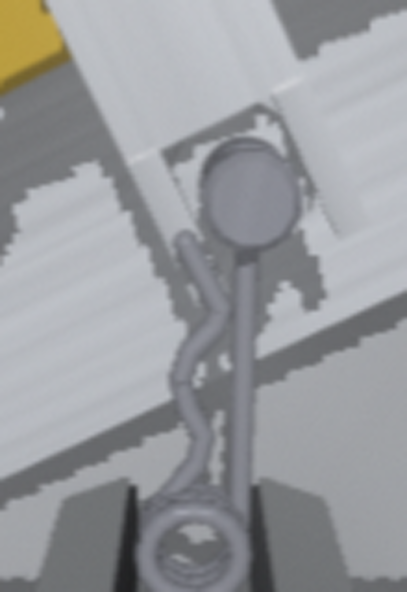

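>>> drive_tool(steps=[0.03, 0, 0, 0, 0, 0, 1, 0.06, 0, 0, 0, 0, 0, 1, 0.09, 0, 0, 0, 0, 0, 1, 0.12, 0, 0, 0, 0, 0, 1, 0.15, 0, 0, 0, 0, 0, 1])

```text
t: 24.75
ee_pos: [550.6, 3.0, 108.5]
orientation: [-179.9, 0.0, 74.2]
force: [0.8, -1.4, -0.3]
gripper_width: 0.206
```

```bash
python3 f.py
```

```text
24.75 F tool [-1.17  1.11  0.26] T [-0.671 -0.076 -0.099] tip from axis (tool) [12.52 -0.31  0.  ]
```

>>> drive_tool(steps=[0.03, 0, 0, 0, 0, 0, 1, 0.06, 0, 0, 0, 0, 0, 1, 0.09, 0, 0, 0, 0, 0, 1, 0.12, 0, 0, 0, 0, 0, 1, 0.15, 0, 0, 0, 0, 0, 1])

```text
t: 25.25
ee_pos: [551.7, 7.4, 108.4]
orientation: [-179.8, 0.1, 74.1]
force: [-1.1, -5.6, 1.0]
gripper_width: 0.207
```

```bash
python3 f.py
```

```text
25.25 F tool [-5.72  0.49 -0.95] T [-1.536  0.239 -0.13 ] tip from axis (tool) [17.09 -0.46  0.17]
```

>>> drive_tool(steps=[0.03, 0, 0, 0, 0, 0, 1, 0.06, 0, 0, 0, 0, 0, 1, 0.09, 0, 0, 0, 0, 0, 1, 0.12, 0, 0, 0, 0, 0, 1, 0.12, 0, 0, 0, 0, 0, 1])

```text
t: 25.75
ee_pos: [552.6, 12.6, 108.3]
orientation: [-179.8, 0.1, 74.1]
force: [-0.9, -3.3, -0.4]
gripper_width: 0.207
```

```bash
python3 f.py;  python3 lookp.py g5;python3 - <<'E'
import cv2
im=cv2.imread("pics/g5_raw.png"); cv2.imwrite("pics/g5s.png",cv2.resize(im[90:250,210:320],None,fx=3.7,fy=3.7,interpolation=cv2.INTER_CUBIC))
E
```

```text
25.75 F tool [-3.45  0.05  0.37] T [-1.163  0.296 -0.127] tip from axis (tool) [22.27 -0.96  0.32]
25.75 [552.57  12.58 108.27] [-1.7978e+02  8.0000e-02  7.4130e+01] [-0.3, -0.1, -0.6, -0.2, -0.5, -0.1, 0.1] [-0.9 -3.3 -0.4] 0.20713703744750364
coil [262.1, 237.2] 0.92
clip_seat [275.7, 193.3] 0.87
leg_tip [275.2, 129.6] 0.7
post [276.6, 168.1] 0.88
mouth [279.8, 180.1] 0.81
pred post [[281.68022237 177.49233879]]
pred tip [[276.33236266 128.35118849]] coil [[262.72363501 234.37674128]]
```

View pics/g5s.png

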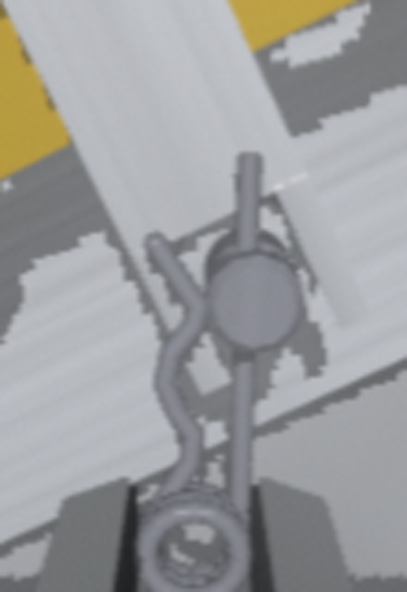

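The leg tip is out on the far side at (250,155) and the bow's throat is at the stud's flank. I keep pushing.

>>> drive_tool(steps=[0.03, 0, 0, 0, 0, 0, 1, 0.06, 0, 0, 0, 0, 0, 1, 0.09, 0, 0, 0, 0, 0, 1, 0.12, 0, 0, 0, 0, 0, 1, 0.15, 0, 0, 0, 0, 0, 1])

```text
t: 26.55
ee_pos: [555.1, 19.9, 108.5]
orientation: [-179.8, -0.0, 74.2]
force: [-0.7, -3.4, -0.2]
gripper_width: 0.208
```

```bash
python3 f.py
```

```text
26.55 F tool [-3.46  0.22  0.24] T [-0.956  0.377 -0.023] tip from axis (tool) [ 2.995e+01 -6.500e-01  2.000e-02]
```

>>> drive_tool(steps=[0.03, 0, 0, 0, 0, 0, 1, 0.05, 0, 0, 0, 0, 0, 1, 0.08, 0, 0, 0, 0, 0, 1, 0.1, 0, 0, 0, 0, 0, 1, 0.12, 0, 0, 0, 0, 0, 1])

```text
t: 27.05
ee_pos: [556.8, 24.9, 108.6]
orientation: [-179.9, -0.1, 74.2]
force: [-0.8, -1.2, 0.1]
gripper_width: 0.206
```

```bash
python3 f.py;  python3 lookp.py g6;python3 - <<'E'
import cv2
im=cv2.imread("pics/g6_raw.png"); cv2.imwrite("pics/g6s.png",cv2.resize(im[90:250,210:320],None,fx=3.7,fy=3.7,interpolation=cv2.INTER_CUBIC))
E
```

```text
27.05 F tool [-1.34 -0.48 -0.06] T [-0.214  0.136 -0.025] tip from axis (tool) [35.17 -0.39 -0.09]
27.05 [556.76  24.88 108.59] [-1.7986e+02 -5.0000e-02  7.4220e+01] [-0.7, 0.3, 0.2, -0.3, 0.1, 0.2, -0.8] [-0.8 -1.2  0.1] 0.20573616243083187
coil [263.4, 236.4] 0.78
clip_seat [224.2, 86.2] 0.58
leg_tip [276.3, 129.9] 0.63
post [275.1, 187.6] 0.63
mouth [278.8, 197.8] 0.84
pred post [[280.28830013 198.4821008 ]]
pred tip [[276.30424656 128.32334687]] coil [[262.6959186  234.34429333]]
```

View pics/g6s.png

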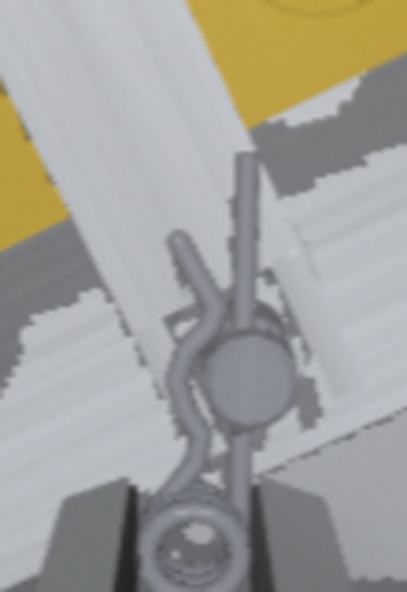

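>>> drive_tool(steps=[0.02, 0, 0, 0, 0, 0, 1, 0.04, 0, 0, 0, 0, 0, 1, 0.06, 0, 0, 0, 0, 0, 1, 0.07, 0, 0, 0, 0, 0, 1, 0.07, 0, 0, 0, 0, 0, 1])

```text
t: 27.85
ee_pos: [557.3, 26.6, 108.5]
orientation: [-179.9, 0.0, 74.2]
force: [0.8, 0.7, 0.1]
gripper_width: 0.206
```

```bash
python3 f.py;  python3 lookp.py g7;python3 - <<'E'
import cv2
im=cv2.imread("pics/g7_raw.png"); cv2.imwrite("pics/g7s.png",cv2.resize(im[90:250,210:320],None,fx=3.7,fy=3.7,interpolation=cv2.INTER_CUBIC))
E
```

```text
27.85 F tool [ 0.84  0.58 -0.12] T [-0.137  0.026 -0.031] tip from axis (tool) [ 3.696e+01 -3.000e-01 -1.000e-02]
27.85 [557.31  26.55 108.53] [-1.7986e+02  1.0000e-02  7.4180e+01] [0.1, -0.0, -0.1, -0.0, -0.0, 0.1, 0.1] [0.8 0.7 0.1] 0.20571071151381598
coil [262.6, 239.5] 0.89
clip_seat [273.2, 194.1] 0.61
leg_tip [275.0, 131.6] 0.95
post [273.4, 192.3] 0.67
mouth [278.0, 204.4] 0.75
pred post [[280.05035696 201.42342249]]
pred tip [[276.25684378 128.32597365]] coil [[262.65947496 234.33964497]]
```

View pics/g7s.png

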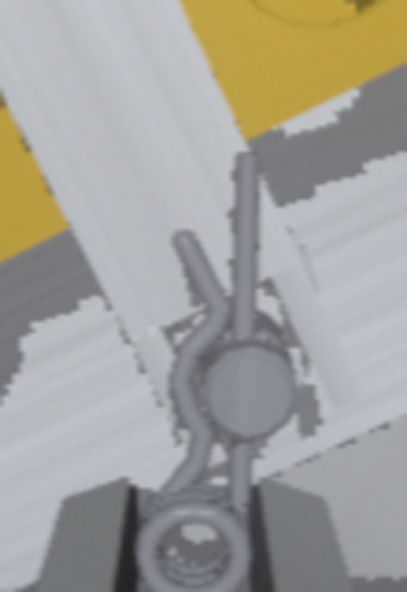

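>>> drive_tool(steps=[0.01, 0, 0, 0, 0, 0, 1, 0.02, 0, 0, 0, 0, 0, 1, 0.02, 0, 0, 0, 0, 0, 1, 0.03, 0, 0, 0, 0, 0, 1, 0.03, 0, 0, 0, 0, 0, 1])

```text
t: 28.65
ee_pos: [557.6, 27.8, 108.5]
orientation: [-179.9, 0.0, 74.2]
force: [0.7, -0.3, -0.6]
gripper_width: 0.208
```

```bash
python3 f.py
```

```text
28.65 F tool [-0.09  0.79  0.6 ] T [-0.25  -0.066 -0.031] tip from axis (tool) [ 3.822e+01 -3.600e-01 -1.000e-02]
```

>>> drive_tool(steps=[0, 0, 0, 0, 0, 0, 0.7, 0, 0, 0, 0, 0, 0, 0.6, 0, 0, 0, 0, 0, 0, 0.5, 0, 0, 0, 0, 0, 0, 0.5, 0, 0, 0, 0, 0, 0, 0.5])

```text
t: 29.15
ee_pos: [557.5, 27.8, 108.5]
orientation: [-179.8, 0.0, 74.2]
force: [0.3, -0.4, -1.1]
gripper_width: 0.497
```

>>> drive_tool(steps=[0, 0, -0.1, 0, 0, 0, 0.5, 0, 0, -0.4, 0, 0, 0, 0.5, 0, 0, -0.9, 0, 0, 0, 0.5, 0, 0, -1.5, 0, 0, 0, 0.5, 0, 0, -2.0, 0, 0, 0, 0.5])

```text
t: 29.65
ee_pos: [558.2, 27.5, 190.7]
orientation: [-179.9, -0.0, 74.2]
force: [0.5, 0.2, -0.0]
gripper_width: 0.499
```

>>> drive_tool(steps=[-0.2, 0, -0.1, 0, 0, 0, 0.5, -0.4, 0, -0.2, 0, 0, 0, 0.5, -0.4, 0, -0.2, 0, 0, 0, 0.5, -0.4, 0, -0.2, 0, 0, 0, 0.5, -0.4, 0, -0.2, 0, 0, 0, 0.5])

```text
t: 30.15
ee_pos: [552.8, 12.5, 195.7]
orientation: [-179.8, 0.0, 74.2]
force: [0.5, 0.7, -0.3]
gripper_width: 0.5
```

```bash
python3 f.py;  python3 lookp.py g8;python3 - <<'E'
import cv2
from workcell import manip
im=cv2.imread("pics/g8_raw.png"); cv2.imwrite("pics/g8s.png",cv2.resize(im[90:250,200:340],None,fx=3.7,fy=3.7,interpolation=cv2.INTER_CUBIC))
im=manip.camera("scene")[:,:,::-1]; cv2.imwrite("pics/g8sc.png",cv2.resize(im,None,fx=1.5,fy=1.5))
cv2.imwrite("pics/g8sz.png",cv2.resize(im[100:210,240:360],None,fx=5,fy=5,interpolation=2))
E
```

```text
30.15 F tool [0.78 0.26 0.27] T [-0.035  0.058  0.018] tip from axis (tool) [ 22.22  -1.08 -87.16]
30.15 [552.84  12.52 195.71] [-1.7976e+02  2.0000e-02  7.4180e+01] [-0.2, 0.1, -0.0, -0.3, 0.1, 0.0, 0.0] [ 0.5  0.7 -0.3] 0.5003468380144681
coil [263.4, 181.3] 0.86
clip_seat [271.6, 148.5] 0.66
leg_tip [272.6, 105.4] 0.72
post [273.8, 148.0] 0.64
mouth [275.9, 158.1] 0.95
pred post [[275.2139072  153.34128606]]
pred tip [[276.30241521 128.3173693 ]] coil [[262.69555391 234.33893925]]
```

View pics/g8s.png

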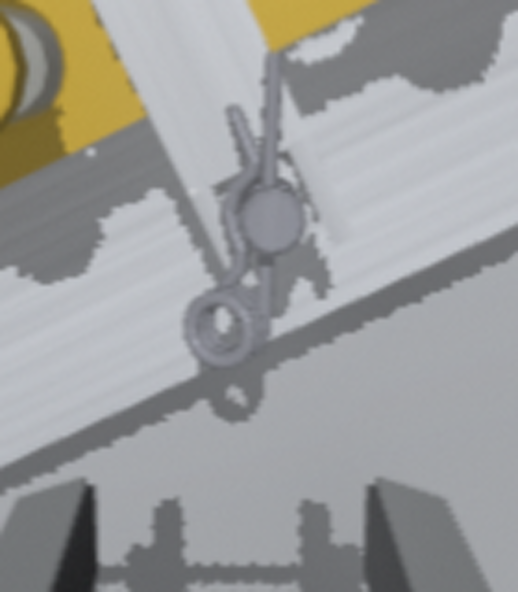

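View pics/g8sc.png

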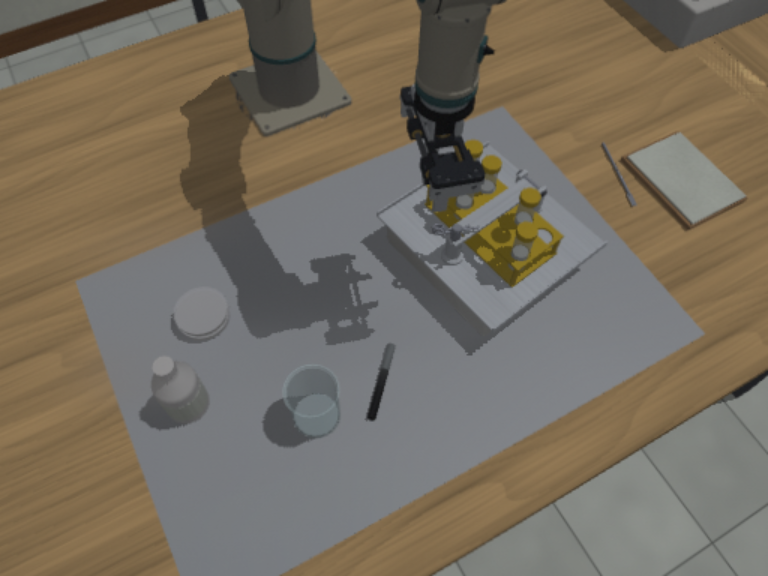

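View pics/g8sz.png

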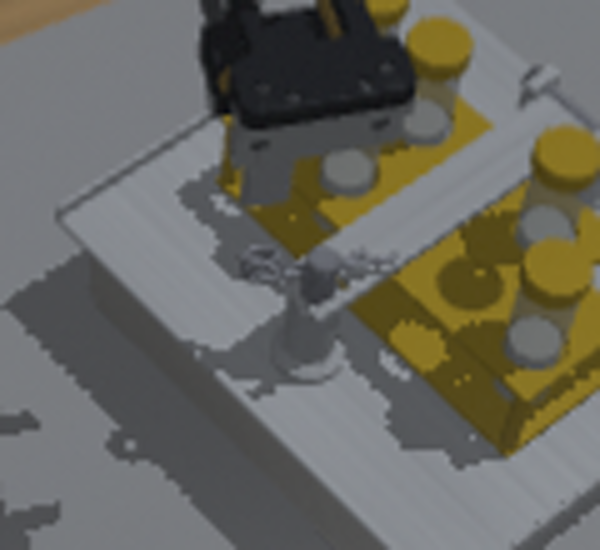

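>>> drive_tool(steps=[-0.3, 0, -0.5, 0, 0, 0, 0.5, -0.6, 0, -1.0, 0, 0, 0, 0.5, -0.9, 0, -1.4, 0, 0, 0, 0.5, -1.0, 0, -1.5, 0, 0, 0, 0.5, -1.0, 0, -1.5, 0, 0, 0, 0.5])

```text
t: 31.0
ee_pos: [542.8, -26.6, 256.9]
orientation: [-179.9, -0.0, 74.1]
force: [-0.2, -0.8, -0.3]
gripper_width: 0.501
```

```bash
python3 -c "
from workcell import manip
s=manip.observe();print(s['t'],s['ee_pos'],s['force']);print(manip.hand_in())"
```

```text
31.0 [542.83545409 -26.56089906 256.87260597] [-0.16351306 -0.80897929 -0.32869639]
the job is handed in; nothing more can be done
None
```

I swung the bar down to its stop, pushed the cotter's leg through the stud's cross hole until the bow snapped round it, let go and handed in at 31 s.

- **Bar:** it met its stop firmly, at about 15 N. The wrist picture taken afterwards matched the bar drawn level in my model.
- **Cotter:** I lined the leg up with the hole, which I judged from the wrist pictures to be turned about -0.45 rad. The tip dropped in at the first try with almost no force, and the highest reading while the bow rode over was about 6 N.
- **Last checks:** after release the bow sits closed round the stud, and the network's seat and post points agree within about 2 px. The bar is still down, the bystanders look unmoved in the scene picture, and the gripper is clear with no contact force.
- **Disagreement:** the real fingertips sat about 35 mm behind the reported TCP. Both cameras and the bar-stop contact showed this, so I worked with that offset throughout.
- **Not measured:** I did not measure the rack's position again. In the pictures it looks as it did at the start.

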